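# Hang the washed occluder on the swinging keeper hook

## Robot

A 6-joint arm with a two-finger parallel gripper is mounted at the origin on the work surface. World frame = base frame: x ahead of the robot, y to its left, z up, the work surface at z = 0. Lengths are in m, angles in rad, forces in N, time in s.
With the tool pointing down it reaches from about 0.375 to 0.975 m from the base axis. Payload 3.8 kg.
Tool frame: the origin (TCP) lies midway between the tips of the shut fingers; the grasp point (between the pads) lies 19 mm behind it; x points along the fingers, y is the direction in which the jaws open and shut, and the axes are right-handed (so a half turn about x gives the same grasp; the last joint's range is limited). The gripper opens to 85 mm and grips with 20 to 120 N. Pads are 22 mm wide; open, the fingers measure 114 mm over their backs; the gripper's body (76 mm by 85 mm) begins 54 mm behind the grasp point. The pads swing forward as they close: fully open they stand 13 mm farther back than shut.
Start: joints at [-1.196, 0.264, 1.604, -0, 1.274, -0.037], TCP at [0.27, -0.619, 0.231] pointing down, gripper open.
Joint ranges: [-2.63, 2.63], [-0.94, 2.18], [0.31, 2.57], [-1.31, 4.45], [0, 2.66], [-2.55, 2.55]. Speed limits (rad/s): [2.57, 2.57, 3.14, 3.14, 3.14, 3.14].

## Interface

Orientations are given as a unit quaternion [w, x, y, z].
In Python, from workcell import readout, imaging, ctrl gives the robot as it stands.
- The arm moves only by the shell command python3 -m pendant 'ROWS'. ROWS is JSON, a list of rows, each an object of numbers: "tx", "ty", "tz": the shift along the tool's x, y, z in units of 60 mm (1.0 is 60 mm); "wx", "wy", "wz": the turn, a rotation vector about the tool's x, y, z in units of 8 degrees (1.0 is 8 degrees); "fingers": the opening, from 0 (shut) to 1 (fully open). A call has exactly 8 rows; each row is the pose to reach, as a shift and turn from the pose commanded when the call began, along the tool's axes at that moment; what a row does not reach only later rows make up. A row lasts 1/8 s, in which the tool goes at most 62.5 mm and 10.7 degrees, less where a joint would pass 70% of its speed; a pose out of reach is approached as far as the arm can. A call with a gripper value outside its range is refused whole. The fingers move at their own pace and stop on an object; the grip force is fixed at half the most. Time passes only in rows, so rows that repeat a pose let the fingers close, or fill a call up. It gives the time, the measured TCP pose, the force and the opening at its end, in the units of the state.
- readout.state(): the state, without advancing time (a new reading comes with each control period).
- imaging.capture(name): name is "side" or "top"; returns the picture (480x640x3 uint8, red, green, blue); there is no depth.
- imaging.calibration(name): a dict with "fovy" (degrees; the focal length in pixels is half the picture's height over the tangent of half this angle, whatever the lens; pixels are square), "cx", "cy" (the principal point, pixels), "R" (3x3) and "t" (3): a world point X has camera coordinates R X + t. Camera axes: x right, y down, z forward; pixel columns grow to the right and rows downward; lengths in m; the calibration is good to about 2 mm. A picture is of the moment at which its call begins. calibration takes no time and is no camera call.
- ctrl.hand_in(): hands the job in, once; it reports no verdict.
The state is a dict: "time": time; "joint_pos": joint angles; "qvel": joint speeds; "effort": joint torques, N m; "position": TCP position; "orientation": TCP orientation; "ft_force": force on the tool from outside, world axes, zero at the start; "torque": the same for the moment, N m; "opening": opening from 0.0 (shut) to 1.0 (fully open).
Only numpy, scipy, OpenCV 4.12 (cv2) and the standard library are available. Lean on these libraries where they do the work, as an engineer would, in place of code of your own. Each camera call takes 0.05 s, during which the arm holds its last target.

## Task

The drop hook on the chrome hanging stand is still swinging: take the black occluder from its rest, steady the hook with a light touch, then slide the occluder's eye down into the hook, past the spring keeper, and press it home on the bottom of the bend with about 5 newtons so that the keeper snaps shut above it. Then let go and leave it hanging quietly, hardly swinging; do not force or knock the hook, and leave the lenses and the dish where they are.

Things in the scene. Friction and masses are not known exactly. Their poses are not given: they have to be found in the camera images.
- stand: Chrome hanging stand, fixed. Origin: on the bench right below the pin that the hook hangs from; z up. Its +x points to its post (12 mm thick, 200 mm along +x, 400 mm high, foot 124 mm across). A level arm 400 mm up runs from the post to a fork at the pin, which ends 350 mm up and is within 20 mm of the pin to all sides.
- hook: Chrome drop hook, about 0.18 kg; origin on its pin, 355 mm above the bench. Swings freely 0.2 to 0.4 rad to each side (period about 0.6 s) in the stand's x-z plane only and does not stop by itself in time. Hanging plumb, its axes are the stand's; its mouth faces -x. In its frame a weight barrel 24 mm across spans z -12 to -50 mm, then comes the shank. A few newtons suffice; 20 N is a knock.
- hook_shank (a point): Point on the hook's shank, a 5 mm round wire parallel to the hook's z at x +9 mm, from z -58 to -119 mm (this point: z -75 mm, centre of the wire; axes as the hook's; swings with it). Its -x side is free to be touched from z -60 to -92 mm: held a little past plumb, the hook leans on what touches it there with a few tenths of a newton.
- keeper (a joint): Brass spring keeper closing the mouth (3 mm rod): pivot on the shank at hook x +9, z -99 mm; slopes down to its free end at x -5, z -119.6, just inside the tip. Rad: 0 = shut, opens to about 0.3 as the eye's bar, sliding down it towards the tip, presses past with about 3 to 5 N from above (the occluder's weight alone does not). It snaps shut once the bar is within about 2 mm of home.
- occluder_grip (a point): Matte black plastic occluder, about 50 g, 183 mm long. This point: centre of the handle, where to grip (16 mm wide along y, 10 mm thick along z, from x -56 to +32 mm of it). +x runs to the hanging eye, z is normal to the flat. A round paddle, 66 mm across, 5 mm thick, is centred at x -85 mm. At the start it lies flat in the rest, z up, this point 35 mm above the bench.
- occluder_eye (a point): Middle of the straight end bar of the occluder's hanging eye, 62 mm from the grip point along +x; same axes. The eye is a loop of 5 mm round bar in the occluder's x-y plane, inside 30 mm long (x) and 20 mm wide (y); the end bar, straight for 10 mm, is what has to lie in the hook, the tip standing up through the loop. With the eye end raised about 30 degrees the loop clears the tip.
- occluder: The occluder as a whole: origin 5 mm below the grip point (on its underside), same axes.
- rest: Low fixed rest the occluder lies in: origin on the bench under the grip point, x along the handle to the eye. Base plate 6 mm thick (x -115 to +55, y -35 to +35 mm), a grey block under the paddle, and a grey fork at x +22 to +30 mm, its prongs at both sides of the handle 38 mm high. Beside the grip point all is free above the plate.
- maddox: Blue acrylic Maddox rod lens, 38 mm across, 9 mm high with a small tab, lying on the bench; origin under its centre. Leave it alone.
- prism: Brass-rimmed prism lens, 38 mm across, 10 mm high with a small tab, lying on the bench; origin under its centre. Leave it alone.
- dish: Cream ceramic lens dish, 104 mm across, 28 mm high, on the bench; origin under its centre. Leave it alone.
- chinrest: Chin rest on a white crank column, 90 x 70 mm foot, 190 mm high, fixed; origin under its centre. Leave it alone.
- hook_bend: The hook's bottom bend, a half ring of 5 mm wire (centre-line radius 6 mm). Origin: inner bottom, hook frame x 0, z -130.5 mm; axes as the hook's; swings with it. Home means the eye's end bar lies on it, bar centre 2.5 mm above this origin. From the bend the tip leans out to x -12 mm, 17.5 mm above this origin (top end 20 mm). Never load the bend above 10 N.
Mind the look-alikes: they are no part of the job. There is more than one size of the occluder; the job needs the smallest.

How it is judged:
By the outcome, as a careful person would: the job done as asked, in the order asked, and still so for the second after the job is handed in, with the robot touching nothing.
It also fails if it takes over 72 s, if anything falls off the work surface, if the arm or the gripper's body presses on something with over 40 N, if the wrist force passes 120 N, or if a joint passes its speed limit or range.

## Working session

There is one attempt and no reset: what is moved stays moved. The work goes in short steps, Python scripts to look and compute and a shell command to move; the robot and the scene stay as the last step left them, time stands still between calls to the robot, and variables do not carry over. Pictures are saved under pics/ and viewed, and the job is handed in when it is done.

```bash
ls; mkdir -p pics; python3 - <<'E'
from workcell import readout, imaging
import cv2
s=readout.state(); print(s)
for n in("side","top"):
    c=imaging.calibration(n); print(n,c)
    cv2.imwrite(f"pics/{n}0.png",imaging.capture(n)[:,:,::-1])
E
```

```text
pics
{'time': 0.0, 'joint_pos': array([-1.19593341e+00,  2.64759505e-01,  1.60536293e+00, -2.10814795e-05,
        1.27368117e+00, -3.68621903e-02]), 'qvel': array([ 0.00010084,  0.00119764,  0.00158576, -0.00105904, -0.00082122,
       -0.00036162]), 'effort': array([ 5.66376930e-04, -5.15111303e+01, -3.67310107e+01,  1.58532720e-05,
        1.29511720e-02, -8.58174587e-06]), 'position': array([ 0.26988064, -0.61791523,  0.22996371]), 'orientation': array([-0.14377351, -0.69203687, -0.14531222,  0.69231388]), 'ft_force': array([0.84257218, 0.43121271, 0.33262154]), 'torque': array([-0.01823711,  0.01626859,  0.00422371]), 'opening': 0.9989059062341742}
side {'fovy': 48.16409782989226, 'cx': 321.3034581207239, 'cy': 233.03896736741987, 'R': array([[-0.98739368, -0.15827685,  0.00146849],
       [-0.12433439,  0.76983909, -0.62601018],
       [ 0.09795242, -0.61830108, -0.77981351]]), 't': array([0.57432555, 0.19088822, 1.70338299])}
top {'fovy': 56.67124801514261, 'cx': 327.1609303510282, 'cy': 247.05154758086664, 'R': array([[-0.0078432 , -0.99985744,  0.01495277],
       [-0.98465699,  0.00511544, -0.17442604],
       [ 0.17432468, -0.01609141, -0.98455674]]), 't': array([0.00248015, 0.61346933, 1.17529857])}
```

View pics/side0.png

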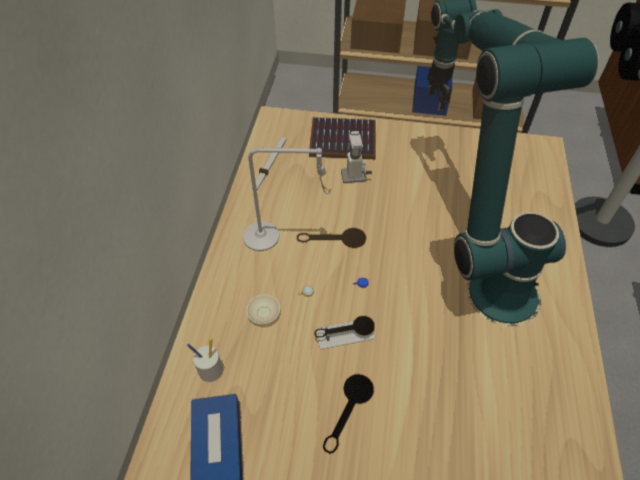

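View pics/top0.png

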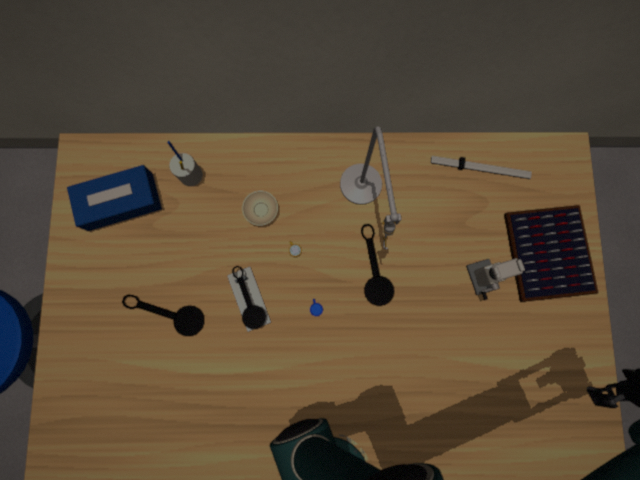

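```bash
python3 - <<'E'
import cv2
a=cv2.imread("pics/side0.png");b=cv2.imread("pics/top0.png")
cv2.imwrite("pics/c1.png",cv2.resize(b[250:345,215:335],None,fx=6,fy=6,interpolation=cv2.INTER_CUBIC))
cv2.imwrite("pics/c2.png",cv2.resize(a[300:360,290:390],None,fx=8,fy=8,interpolation=cv2.INTER_CUBIC))
cv2.imwrite("pics/c3.png",cv2.resize(a[135:260,230:360],None,fx=4.6,fy=4.6,interpolation=cv2.INTER_CUBIC))
cv2.imwrite("pics/c4.png",cv2.resize(b[115:275,325:425],None,fx=3.7,fy=3.7,interpolation=cv2.INTER_CUBIC))
E
```

```text
(no output)
```

View pics/c1.png

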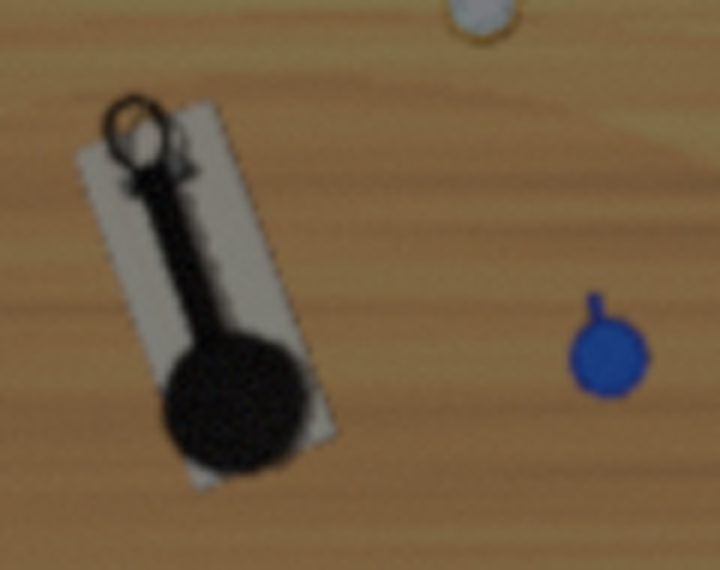

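View pics/c2.png

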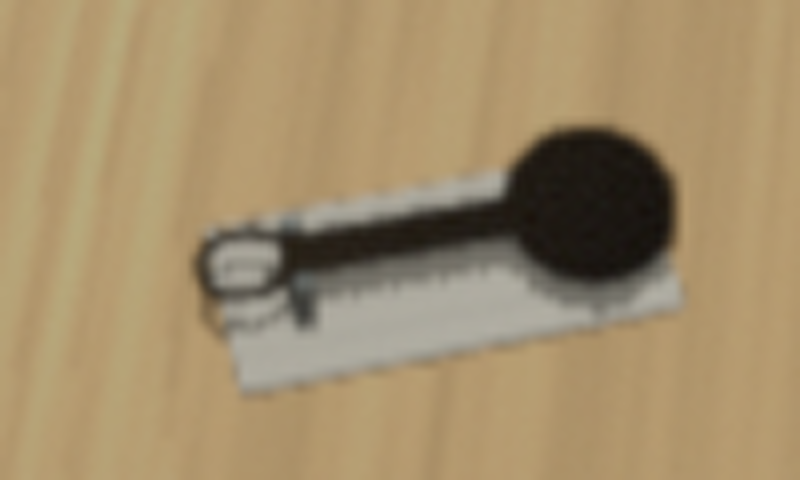

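View pics/c3.png

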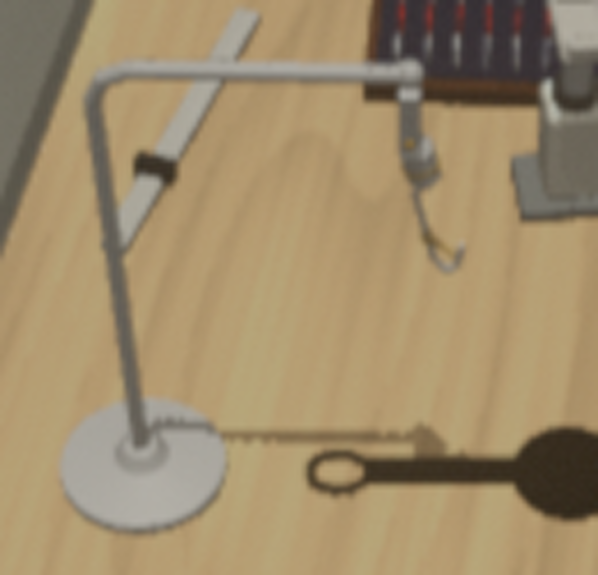

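View pics/c4.png

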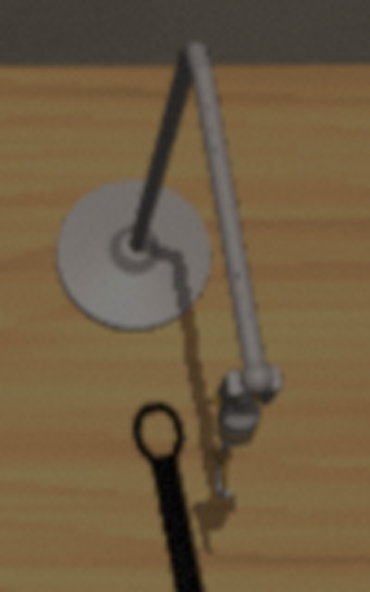

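```bash
cat > h.py <<'E'
import numpy as np, cv2
from workcell import readout, imaging
from scipy.optimize import least_squares
from scipy.spatial.transform import Rotation as Rot
C={n:imaging.calibration(n) for n in("side","top")}
def proj(n,X):
    c=C[n];p=np.atleast_2d(X)@np.array(c["R"]).T+c["t"];f=240/np.tan(np.radians(c["fovy"]/2))
    return np.c_[f*p[:,0]/p[:,2]+c["cx"],f*p[:,1]/p[:,2]+c["cy"]]
def tri(us,ut):
    r=lambda X:np.r_[proj("side",X)[0]-us,proj("top",X)[0]-ut]
    s=least_squares(r,[.6,0,.1]);return s.x,s.fun
def up(u,s,o): return (np.array(u)+.5)/s-.5+np.array(o)
def state(): 
    s=readout.state();return s
E
python3 - <<'E'
from h import *
pt={}
P=dict(paddle=(up((590,204),8,(290,300)),up((236,402),6,(215,250))),
 eye=(up((245,263),8,(290,300)),up((136,132),6,(215,250))))
for k,v in P.items(): print(k,v,*tri(*v))
s=lambda u:up(u,4.6,(230,135)); t=lambda u:up(u,3.7,(325,115))
Q=dict(foot=(s((145,462)),t((134,255))),posttop=(s((97,80)),t((196,48))),armend=(s((410,73)),t((262,380))),bend=(s((447,266)),t((224,493))))
for k,v in Q.items(): print(k,*tri(*v))
E
```

```text
paddle (array([363.3125, 325.0625]), array([253.91666667, 316.58333333])) [0.42448458 0.19996186 0.02930813] [-0.49255182 -0.07836405 -0.00955521  0.45472721]
eye (array([320.1875, 332.4375]), array([237.25      , 271.58333333])) [0.547288   0.24767089 0.03545473] [-0.65953795 -0.1547797  -0.02540879  0.63742231]
foot [ 0.80909642 -0.10277063  0.00828604] [-0.6236087  -0.25739614 -0.04680576  0.57451396]
posttop [ 0.80624876 -0.10360874  0.39080265] [-0.72150201 -0.38371181 -0.06240014  0.58157012]
armend [ 0.61203442 -0.13339759  0.39713947] [-0.33583587 -0.11800265 -0.01680688  0.24880595]
bend [ 0.58329842 -0.13734153  0.22072395] [ 1.08099087  0.31682653  0.04644516 -0.86124028]
```

```bash
cat >> h.py <<'E'
def show():
    s=readout.state();R=Rot.from_quat(s["orientation"],scalar_first=True).as_matrix()
    print("t %.2f"%s["time"],"tcp",s["position"].round(4),"q",s["joint_pos"].round(4),"F",s["ft_force"].round(2),"T",s["torque"].round(3),"op %.3f"%s["opening"]);print(R.round(3));return s,R
def plan(tgt,Rt=None):
    s=readout.state();R=Rot.from_quat(s["orientation"],scalar_first=True).as_matrix()
    d=R.T@(np.array(tgt)-s["position"])/.06
    w=Rot.from_matrix(R.T@Rt).as_rotvec() if Rt is not None else np.zeros(3)
    print("t",d.round(3),"w",(np.degrees(w)/8).round(3))
def tool(a,y):
    a=np.array(a,float);a/=np.linalg.norm(a);y=np.array(y,float);y-=a*(a@y);y/=np.linalg.norm(y);return np.c_[a,y,np.cross(a,y)]
E
python3 - <<'E'
from h import *
show()
yaw=np.arctan2(.0477,.1228);print(yaw)
for sg in(1,-1):
  for be in(0,20,30):
    b=np.radians(be);x=np.array([np.cos(yaw),np.sin(yaw),0])
    a=-np.sin(b)*x+np.cos(b)*np.array([0,0,-1]);y=sg*np.array([-np.sin(yaw),np.cos(yaw),0])
    print(sg,be);plan([.505,.231,.33],tool(a,y))
s=lambda u:up(u,4.6,(230,135))
print(tri((356,177),(484,284)), tri((356,137),(510,267)))
E
```

```text
t 0.10 tcp [ 0.2699 -0.618   0.2301] q [-1.1959  0.2647  1.6052  0.      1.2737 -0.0369] F [ 0.38 -0.17 -0.19] T [-0.051 -0.03  -0.006] op 0.998
[[-0.001  0.4   -0.916]
 [ 0.002 -0.916 -0.4  ]
 [-1.    -0.002 -0.   ]]
0.37049825342041
1 0
t [ -1.642 -11.401  -9.254] w [-2.2204e+01 -2.2000e-02 -0.0000e+00]
1 20
t [ -1.642 -11.401  -9.254] w [-21.868   0.058  -3.856]
1 30
t [ -1.642 -11.401  -9.254] w [-21.453   0.097  -5.749]
-1 0
t [ -1.642 -11.401  -9.254] w [ 0.296 -0.     0.014]
-1 20
t [ -1.642 -11.401  -9.254] w [ 0.296 -2.5   -0.038]
-1 30
t [ -1.642 -11.401  -9.254] w [ 0.293 -3.75  -0.064]
(array([ 0.51720309, -0.45724336, -0.01930682]), array([ 0.89198907,  0.20717823,  0.02725747, -0.69408003])) (array([ 0.53502679, -0.44595183,  0.19028119]), array([-1.36052045, -0.35990607, -0.04616301,  0.9800041 ]))
```

```bash
python3 -m pendant '[{"tx":-0.4,"ty":-0.7,"tz":-0.57},{"tx":-0.8,"ty":-1.4,"tz":-1.14},{"tx":-1.2,"ty":-2.1,"tz":-1.7},{"tx":-1.6,"ty":-2.8,"tz":-2.27},{"tx":-1.6,"ty":-3.55,"tz":-2.9},{"tx":-1.6,"ty":-4.3,"tz":-3.5},{"tx":-1.6,"ty":-5.05,"tz":-4.1},{"tx":-1.6,"ty":-5.8,"tz":-4.7}]'; python3 -c "
from h import *;show()"
```

```text
t 0.10 tcp [ 0.2699 -0.618   0.2301] q [-1.1959  0.2647  1.6052  0.      1.2737 -0.0369] F [ 0.38 -0.17 -0.19] T [-0.051 -0.03  -0.006] op 0.998
[[-0.001  0.4   -0.916]
 [ 0.002 -0.916 -0.4  ]
 [-1.    -0.002 -0.   ]]schema error: expected keys tx, ty, tz, wx, wy, wz, fingers
```

```bash
python3 -m pendant '[{"ty":-0.75,"tz":-0.6,"wx":0.04,"wy":-0.3},{"ty":-1.5,"tz":-1.2,"wx":0.08,"wy":-0.6},{"ty":-2.25,"tz":-1.8,"wx":0.12,"wy":-1.0},{"ty":-3.0,"tz":-2.4,"wx":0.16,"wy":-1.4},{"ty":-3.75,"tz":-3.0,"wx":0.2,"wy":-1.7},{"ty":-4.5,"tz":-3.6,"wx":0.24,"wy":-2.0},{"ty":-5.1,"tz":-4.1,"wx":0.28,"wy":-2.3},{"ty":-5.6,"tz":-4.5,"wx":0.3,"wy":-2.5}]'; python3 -c "
from h import *;show()
cv2.imwrite('pics/s1.png',imaging.capture('side')[:,:,::-1]);cv2.imwrite('pics/t1.png',imaging.capture('top')[:,:,::-1])"
```

```text
t 0.10 tcp [ 0.2699 -0.618   0.2301] q [-1.1959  0.2647  1.6052  0.      1.2737 -0.0369] F [ 0.38 -0.17 -0.19] T [-0.051 -0.03  -0.006] op 0.998
[[-0.001  0.4   -0.916]
 [ 0.002 -0.916 -0.4  ]
 [-1.    -0.002 -0.   ]]schema error: expected keys tx, ty, tz, wx, wy, wz, fingers
```

All keys are needed in each row; nothing moved. Retrying.

```bash
python3 -m pendant '[{"tx":-0.4,"ty":-0.7,"tz":-0.57,"wx":0,"wy":0,"wz":0,"fingers":1},{"tx":-0.8,"ty":-1.4,"tz":-1.14,"wx":0,"wy":0,"wz":0,"fingers":1},{"tx":-1.2,"ty":-2.1,"tz":-1.7,"wx":0,"wy":0,"wz":0,"fingers":1},{"tx":-1.6,"ty":-2.8,"tz":-2.27,"wx":0,"wy":0,"wz":0,"fingers":1},{"tx":-1.6,"ty":-3.55,"tz":-2.9,"wx":0,"wy":0,"wz":0,"fingers":1},{"tx":-1.6,"ty":-4.3,"tz":-3.5,"wx":0,"wy":0,"wz":0,"fingers":1},{"tx":-1.6,"ty":-5.05,"tz":-4.1,"wx":0,"wy":0,"wz":0,"fingers":1},{"tx":-1.6,"ty":-5.8,"tz":-4.7,"wx":0,"wy":0,"wz":0,"fingers":1}]' && python3 -c "
from h import *;show()"
```

```text
time: 1.2
position: [0.3893, -0.185, 0.3273]
orientation: [0.144, 0.692, 0.144, -0.692]
ft_force: [2.2, -0.2, 0.5]
opening: 1.006
t 1.20 tcp [ 0.3893 -0.185   0.3273] q [-5.0150e-01 -2.5990e-01  1.9550e+00  2.0000e-04  1.4458e+00  6.5800e-01] F [ 2.23 -0.21  0.48] T [-0.043  0.012 -0.005] op 1.006
[[ 0.001  0.4   -0.917]
 [-0.    -0.917 -0.4  ]
 [-1.     0.    -0.001]]
```

```bash
python3 -m pendant '[{"tx":0,"ty":-0.75,"tz":-0.6,"wx":0.04,"wy":-0.3,"wz":0,"fingers":1},{"tx":0,"ty":-1.5,"tz":-1.2,"wx":0.08,"wy":-0.6,"wz":0,"fingers":1},{"tx":0,"ty":-2.25,"tz":-1.8,"wx":0.12,"wy":-1.0,"wz":0,"fingers":1},{"tx":0,"ty":-3.0,"tz":-2.4,"wx":0.16,"wy":-1.4,"wz":0,"fingers":1},{"tx":0,"ty":-3.75,"tz":-3.0,"wx":0.2,"wy":-1.7,"wz":0,"fingers":1},{"tx":0,"ty":-4.5,"tz":-3.6,"wx":0.24,"wy":-2.0,"wz":0,"fingers":1},{"tx":0,"ty":-5.1,"tz":-4.1,"wx":0.28,"wy":-2.3,"wz":0,"fingers":1},{"tx":0,"ty":-5.6,"tz":-4.5,"wx":0.3,"wy":-2.5,"wz":0,"fingers":1}]' && python3 -c "
from h import *;show()
cv2.imwrite('pics/s1.png',imaging.capture('side')[:,:,::-1]);cv2.imwrite('pics/t1.png',imaging.capture('top')[:,:,::-1])"
```

```text
time: 2.2
position: [0.5025, 0.2313, 0.3266]
orientation: [-0.154, -0.564, -0.103, 0.805]
ft_force: [1.1, -0.6, 0.3]
opening: 1.001
t 2.20 tcp [0.5025 0.2313 0.3266] q [ 3.8740e-01  2.2530e-01  1.5165e+00 -1.7000e-03  1.7505e+00  1.5875e+00] F [ 1.11 -0.61  0.26] T [ 0.027 -0.151  0.012] op 1.001
[[-0.318  0.363 -0.876]
 [-0.131 -0.932 -0.339]
 [-0.939  0.007  0.344]]
```

```bash
cat > kin.py <<'E'
from h import *
D=[([-1.1959,.2647,1.6052,0,1.2737,-.0369],[.2699,-.618,.2301]),([-.5015,-.2599,1.955,.0002,1.4458,.658],[.3893,-.185,.3273]),([.3874,.2253,1.5165,-.0017,1.7505,1.5875],[.5025,.2313,.3266])]
def Ry(a): return Rot.from_euler("y",a).as_matrix()
def Rz(a): return Rot.from_euler("z",a).as_matrix()
def fk(q,p):
    h,L1,L2,Lw,lat=p[:5]; a1,a2=(list(p[5:])+[0,0])[:2]
    R=Rz(q[0]);P=np.array([0,0,h])+R@[a1,lat,0]
    R=R@Ry(q[1]);P=P+R@[0,0,L1]
    R=R@Ry(q[2]);P=P+R@[a2,0,L2]
    R=R@Rz(q[3])@Ry(q[4]);P=P+R@[0,0,Lw]
    R=R@Rz(q[5])
    return P,R
E
python3 - <<'E'
from kin import *
f=lambda p:np.concatenate([fk(q,p)[0]-x for q,x in D])
for n in(5,7):
    s=least_squares(f,[.2,.4,.4,.2,.025]+[0]*(n-5));print(s.x.round(4),(s.fun*1000).round(2))
for q,x in D: print(fk(q,s.x)[1].round(3))
E
```

```text
[0.2503 0.5116 0.5659 0.3472 0.0249] [ 0.02  0.    0.    0.    0.01  0.02  0.01 -0.03 -0.03]
[2.524e-01 5.123e-01 5.662e-01 3.479e-01 2.490e-02 1.000e-04 2.100e-03] [ 0.02  0.01  0.    0.01  0.01  0.    0.01 -0.03 -0.  ]
[[-0.4    0.916 -0.001]
 [ 0.916  0.4    0.002]
 [ 0.002  0.    -1.   ]]
[[-0.4    0.917  0.001]
 [ 0.917  0.4   -0.   ]
 [-0.     0.001 -1.   ]]
[[-0.363  0.876 -0.317]
 [ 0.932  0.339 -0.131]
 [-0.007 -0.343 -0.939]]
```

View pics/s1.png

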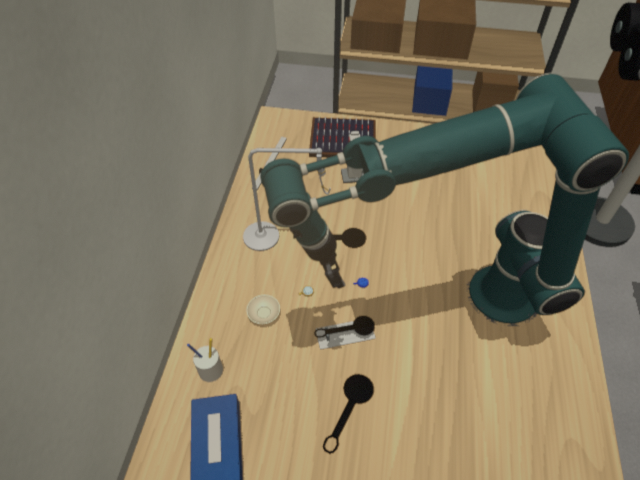

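View pics/t1.png

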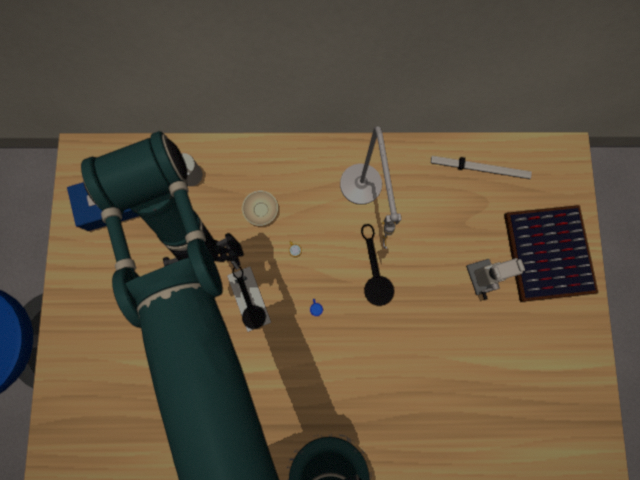

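```bash
cat >> kin.py <<'E'
PP=[0.2503,0.5116,0.5659,0.3472,0.0249]
M=np.array([[0,-1,0],[0,0,-1],[1,0,0]]).T  # tool axes in flange cols
LO=np.array([-2.63,-.94,.31,-1.31,0,-2.55]);HI=np.array([2.63,2.18,2.57,4.45,2.66,2.55])
def fkt(q):
    P,R=fk(q,PP);return P,np.c_[R[:,2],-R[:,0],-R[:,1]]
def ik(P,R,q0):
    f=lambda q:np.r_[(fkt(q)[0]-P)*10,Rot.from_matrix(R.T@fkt(q)[1]).as_rotvec()]
    s=least_squares(f,np.clip(q0,LO+1e-3,HI-1e-3),bounds=(LO,HI));return s.x,np.abs(s.fun).max()
def occR(yaw,phi):
    return Rz(yaw)@Ry(-phi)
def tcp_for(bar,yaw,phi,g,beta,dz=.019):
    Ro=occR(yaw,phi);grip=np.array(bar)+Ro@[g-.062,0,0]
    a=Ro@[-np.sin(beta),0,-np.cos(beta)];y=-Ro[:,1]
    return grip+dz*a,tool(a,y)
E
python3 - <<'E'
from kin import *
yaw=.153;pin=np.array([.610,-.1337,.355])
for be in(0,20,30):
  for g in (0,-.02):
    q=np.array([-.2,.2,1.6,0,1.2,1.2]);print("beta",be,g)
    for phi in range(0,91,15):
        bar=pin+Rz(yaw)@[0,0,-.128]
        P,R=tcp_for(bar,yaw,np.radians(phi),g,np.radians(be))
        best=None
        for q0 in [q]+([] if phi else [np.array([-.2,.2,1.6,.5,1.2,s]) for s in(1.2,-1.2,2)]):
            qq,e=ik(P,R,q0)
            if best is None or e<best[1]:best=(qq,e)
        q,e=best
        print(phi,P.round(3),q.round(2),"%.4f"%e)
E
```

```text
beta 0 0
0 [ 0.549 -0.143  0.208] [-0.3   0.08  1.87 -0.    1.2   1.12] 0.0000
15 [ 0.556 -0.142  0.193] [-0.37 -0.05  2.04  0.16  0.92  0.96] 0.0000
30 [ 0.566 -0.14   0.18 ] [-0.46 -0.13  2.21  0.48  0.67  0.64] 0.0000
45 [ 0.58  -0.138  0.17 ] [-0.55 -0.14  2.36  1.09  0.54  0.01] 0.0000
60 [ 0.596 -0.136  0.164] [-0.62 -0.05  2.47  1.79  0.67 -0.73] 0.0000
75 [ 0.612 -0.133  0.162] [-0.66  0.15  2.52  2.17  1.01 -1.17] 0.0000
90 [ 0.629 -0.131  0.165] [-0.64  0.43  2.49  2.33  1.41 -1.41] 0.0000
beta 0 -0.02
0 [ 0.529 -0.146  0.208] [-0.32  0.04  1.9  -0.    1.2   1.1 ] 0.0000
15 [ 0.537 -0.145  0.187] [-0.39 -0.08  2.08  0.17  0.92  0.94] 0.0000
30 [ 0.549 -0.143  0.17 ] [-0.48 -0.15  2.25  0.5   0.67  0.6 ] 0.0000
45 [ 0.566 -0.14   0.156] [-0.57 -0.14  2.39  1.14  0.54 -0.06] 0.0000
60 [ 0.586 -0.137  0.146] [-0.64 -0.03  2.49  1.83  0.69 -0.8 ] 0.0000
75 [ 0.607 -0.134  0.143] [-0.67  0.21  2.52  2.19  1.05 -1.23] 0.0000
90 [ 0.629 -0.131  0.145] [-0.64  0.49  2.48  2.34  1.45 -1.44] 0.0000
beta 20 0
0 [ 0.542 -0.144  0.209] [-0.23  0.29  1.66 -0.13  1.53  1.22] 0.0000
15 [ 0
[... 1245 characters left out ...]
57] [-0.43 -0.06  2.2   0.5   0.61  0.64] 0.0000
75 [ 0.607 -0.134  0.154] [-0.5  -0.06  2.33  1.16  0.49 -0.04] 0.0000
90 [ 0.626 -0.131  0.155] [-0.56  0.02  2.43  1.88  0.64 -0.78] 0.0000
beta 30 -0.02
0 [ 0.52  -0.148  0.211] [-0.21  0.36  1.61 -0.18  1.67  1.24] 0.0000
15 [ 0.527 -0.147  0.187] [-0.25  0.22  1.76 -0.1   1.4   1.2 ] 0.0000
30 [ 0.54  -0.145  0.167] [-0.31  0.09  1.92 -0.    1.12  1.11] 0.0000
45 [ 0.558 -0.142  0.151] [-0.37 -0.    2.08  0.17  0.84  0.94] 0.0000
60 [ 0.579 -0.139  0.14 ] [-0.44 -0.05  2.23  0.53  0.59  0.59] 0.0000
75 [ 0.602 -0.135  0.134] [-0.51 -0.04  2.35  1.25  0.48 -0.14] 0.0000
90 [ 0.626 -0.131  0.135] [-0.56  0.06  2.43  1.94  0.65 -0.87] 0.0000
```

```bash
python3 - <<'E'
from kin import *
g=np.array([.5048,.2312,.035]);yaw=.3705
bar=g+Rz(yaw)@[.062,0,0]
P,R=tcp_for(bar,yaw,0,-.015,np.radians(20));print(P)
plan(P+[0,0,.08],R);plan(P,R)
E
```

```text
[0.48476036 0.22341583 0.01714584]
t [ 3.687  0.011 -0.993] w [ 0.012  0.014 -0.049]
t [ 4.939e+00  3.000e-03 -1.451e+00] w [ 0.012  0.014 -0.049]
```

```bash
python3 -m pendant '[{"tx":0.9,"ty":0,"tz":-0.25,"wx":0,"wy":0,"wz":-0.05,"fingers":1},{"tx":1.85,"ty":0,"tz":-0.5,"wx":0,"wy":0,"wz":-0.05,"fingers":1},{"tx":2.8,"ty":0,"tz":-0.75,"wx":0,"wy":0,"wz":-0.05,"fingers":1},{"tx":3.69,"ty":0,"tz":-0.99,"wx":0,"wy":0,"wz":-0.05,"fingers":1},{"tx":4.2,"ty":0,"tz":-1.18,"wx":0,"wy":0,"wz":-0.05,"fingers":1},{"tx":4.6,"ty":0,"tz":-1.33,"wx":0,"wy":0,"wz":-0.05,"fingers":1},{"tx":4.85,"ty":0,"tz":-1.42,"wx":0,"wy":0,"wz":-0.05,"fingers":1},{"tx":4.92,"ty":0,"tz":-1.45,"wx":0,"wy":0,"wz":-0.05,"fingers":1}]' && python3 -c "
from h import *;show()
a=imaging.capture('side')[:,:,::-1];cv2.imwrite('pics/c5.png',cv2.resize(a[280:360,270:390],None,fx=6,fy=6,interpolation=cv2.INTER_CUBIC))"
```

```text
time: 3.3
position: [0.4846, 0.2195, 0.0196]
orientation: [-0.15, -0.563, -0.105, 0.806]
ft_force: [-0.1, 0.1, 0.1]
opening: 0.997
t 3.30 tcp [0.4846 0.2195 0.0196] q [0.377  0.4448 1.8306 0.0025 1.2165 1.5786] F [-0.12  0.06  0.1 ] T [ 0.082 -0.134  0.028] op 0.997
[[-0.32   0.36  -0.876]
 [-0.124 -0.933 -0.338]
 [-0.939  0.001  0.343]]
```

View pics/c5.png

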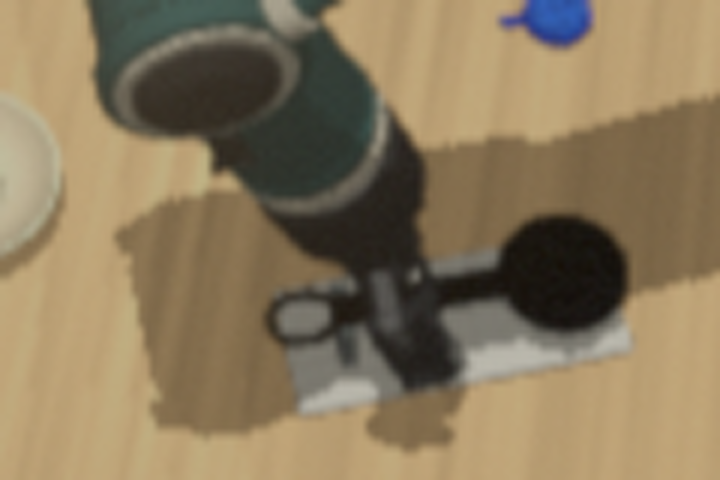

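```bash
python3 -m pendant '[{"tx":0.03,"ty":-0.06,"tz":0,"wx":0,"wy":0,"wz":0,"fingers":1},{"tx":0.03,"ty":-0.06,"tz":0,"wx":0,"wy":0,"wz":0,"fingers":0.5},{"tx":0.03,"ty":-0.06,"tz":0,"wx":0,"wy":0,"wz":0,"fingers":0.3},{"tx":0.03,"ty":-0.06,"tz":0,"wx":0,"wy":0,"wz":0,"fingers":0},{"tx":0.03,"ty":-0.06,"tz":0,"wx":0,"wy":0,"wz":0,"fingers":0},{"tx":0.03,"ty":-0.06,"tz":0,"wx":0,"wy":0,"wz":0,"fingers":0},{"tx":0.03,"ty":-0.06,"tz":0,"wx":0,"wy":0,"wz":0,"fingers":0},{"tx":0.03,"ty":-0.06,"tz":0,"wx":0,"wy":0,"wz":0,"fingers":0}]' && python3 -c "
from h import *;show()"
```

```text
time: 4.35
position: [0.4837, 0.2235, 0.0188]
orientation: [-0.15, -0.564, -0.105, 0.805]
ft_force: [1.8, 0.2, 3.8]
opening: 0.173
t 4.35 tcp [0.4837 0.2235 0.0188] q [0.3831 0.4456 1.8307 0.0048 1.2135 1.5832] F [1.77 0.22 3.76] T [ 0.109 -0.118 -0.037] op 0.173
[[-0.318  0.36  -0.877]
 [-0.123 -0.933 -0.338]
 [-0.94   0.001  0.341]]
```

```bash
python3 -m pendant '[{"tx":-0.2,"ty":0,"tz":0.07,"wx":0,"wy":0,"wz":0,"fingers":0},{"tx":-0.6,"ty":0,"tz":0.22,"wx":0,"wy":0,"wz":0,"fingers":0},{"tx":-1.2,"ty":0,"tz":0.44,"wx":0,"wy":0,"wz":0,"fingers":0},{"tx":-1.8,"ty":0,"tz":0.65,"wx":0,"wy":0,"wz":0,"fingers":0},{"tx":-2.4,"ty":0,"tz":0.87,"wx":0,"wy":0.5,"wz":0,"fingers":0},{"tx":-2.9,"ty":0,"tz":1.05,"wx":0,"wy":1.0,"wz":0,"fingers":0},{"tx":-3.2,"ty":0,"tz":1.15,"wx":0,"wy":1.5,"wz":0,"fingers":0},{"tx":-3.2,"ty":0,"tz":1.15,"wx":0,"wy":1.5,"wz":0,"fingers":0}]' && python3 - <<'E'
from kin import *
show()
yaw=.153;pin=np.array([.610,-.1337,.355])
bar=pin+Rz(yaw)@[-.07,0,-.075]
P,R=tcp_for(bar,yaw,np.radians(30),-.015,np.radians(20));plan(P,R);print(P,ik(P,R,readout.state()["joint_pos"]))
E
python3 -c "
from h import *
a=imaging.capture('side')[:,:,::-1];cv2.imwrite('pics/s6.png',a)
a=imaging.capture('top')[:,:,::-1];cv2.imwrite('pics/t6.png',a)"
```

```text
time: 5.35
position: [0.4842, 0.2238, 0.2252]
orientation: [-0.138, -0.647, -0.12, 0.74]
ft_force: [0.1, 0.0, -0.1]
opening: 0.171
t 5.35 tcp [0.4842 0.2238 0.2252] q [3.8520e-01 9.2000e-02 1.8222e+00 1.6000e-03 1.3626e+00 1.5872e+00] F [ 0.07  0.04 -0.11] T [ 0.04  -0.106  0.003] op 0.171
[[-0.126  0.36  -0.924]
 [-0.049 -0.933 -0.357]
 [-0.991  0.001  0.135]]
t [0.362 5.838 2.335] w [1.549 2.209 0.025]
[ 0.47817352 -0.15402832  0.22278865] (array([-0.42723949, -0.16572068,  2.07924874,  0.10791564,  1.08406797,
        0.94692461]), np.float64(3.880943570183371e-15))
```

View pics/s6.png

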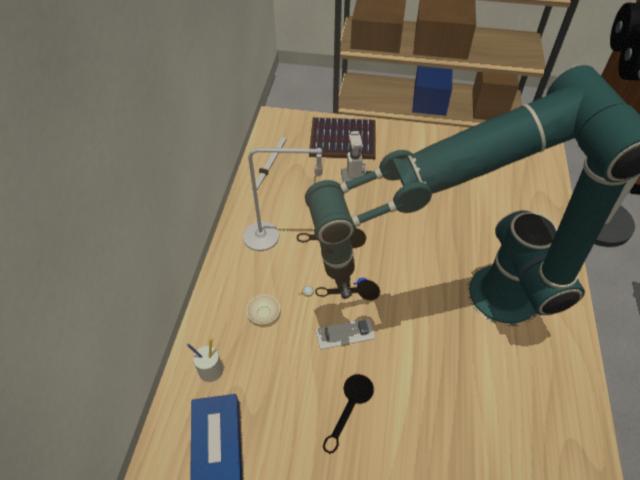

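```bash
python3 -m pendant '[{"tx":0.05,"ty":0.8,"tz":0.32,"wx":0.2,"wy":0.3,"wz":0,"fingers":0},{"tx":0.1,"ty":1.65,"tz":0.66,"wx":0.4,"wy":0.6,"wz":0,"fingers":0},{"tx":0.15,"ty":2.5,"tz":1.0,"wx":0.65,"wy":0.9,"wz":0,"fingers":0},{"tx":0.2,"ty":3.35,"tz":1.34,"wx":0.85,"wy":1.2,"wz":0,"fingers":0},{"tx":0.25,"ty":4.2,"tz":1.68,"wx":1.1,"wy":1.6,"wz":0.02,"fingers":0},{"tx":0.3,"ty":5.0,"tz":2.0,"wx":1.3,"wy":1.9,"wz":0.02,"fingers":0},{"tx":0.34,"ty":5.6,"tz":2.24,"wx":1.5,"wy":2.15,"wz":0.02,"fingers":0},{"tx":0.36,"ty":5.84,"tz":2.33,"wx":1.55,"wy":2.21,"wz":0.025,"fingers":0}]' && python3 - <<'E'
from kin import *
show()
for i in range(6):
    a=imaging.capture('side')[:,:,::-1];b=imaging.capture('top')[:,:,::-1]
    cv2.imwrite(f'pics/sa{i}.png',a);cv2.imwrite(f'pics/ta{i}.png',b)
    aa=cv2.resize(a[140:220,290:390],None,fx=2.6,fy=2.6,interpolation=cv2.INTER_CUBIC);bb=cv2.resize(b[180:280,340:440],None,fx=2.6,fy=2.6,interpolation=cv2.INTER_CUBIC)
    col=np.vstack([aa,bb]); row=col if i==0 else np.hstack([row,col])
w=260
cv2.imwrite('pics/m1.png',row[:,:780]);cv2.imwrite('pics/m2.png',row[:,780:])
E
```

```text
time: 6.45
position: [0.4769, -0.1558, 0.2186]
orientation: [0.048, 0.761, 0.058, -0.644]
ft_force: [-0.9, 0.6, -1.5]
opening: 0.17
t 6.45 tcp [ 0.4769 -0.1558  0.2186] q [-0.4295 -0.1586  2.0801  0.1046  1.0831  0.9493] F [-0.94  0.65 -1.54] T [0.006 0.062 0.019] op 0.170
[[ 0.164  0.149 -0.975]
 [ 0.026 -0.989 -0.147]
 [-0.986 -0.002 -0.166]]
```

View pics/m1.png

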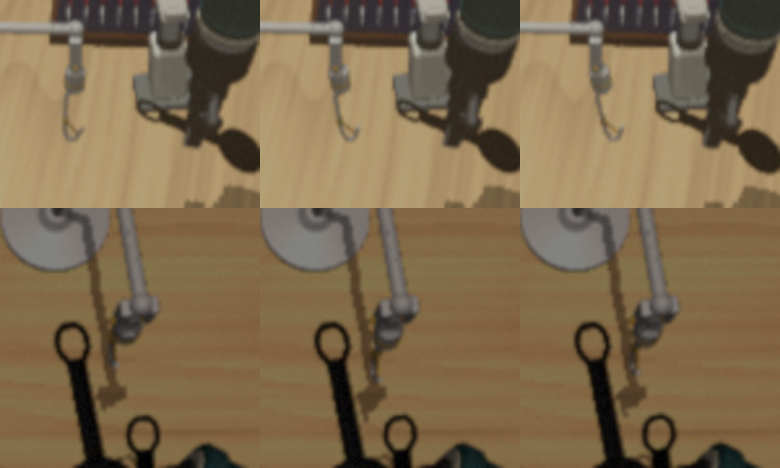

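View pics/sa0.png

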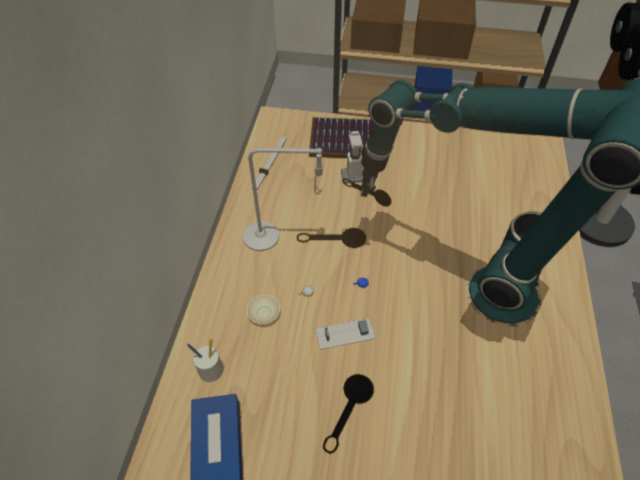

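```bash
python3 - <<'E'
import cv2,numpy as np
a=cv2.imread("pics/sa0.png");b=cv2.imread("pics/ta0.png");a2=cv2.imread("pics/sa2.png");b2=cv2.imread("pics/ta2.png")
f=lambda i,x,y,w,h,s:cv2.resize(i[y:y+h,x:x+w],None,fx=s,fy=s,interpolation=cv2.INTER_CUBIC)
cv2.imwrite("pics/z1.png",f(a,310,145,90,65,8))
cv2.imwrite("pics/z2.png",f(b,370,205,60,75,8))
E
```

```text
(no output)
```

View pics/z1.png

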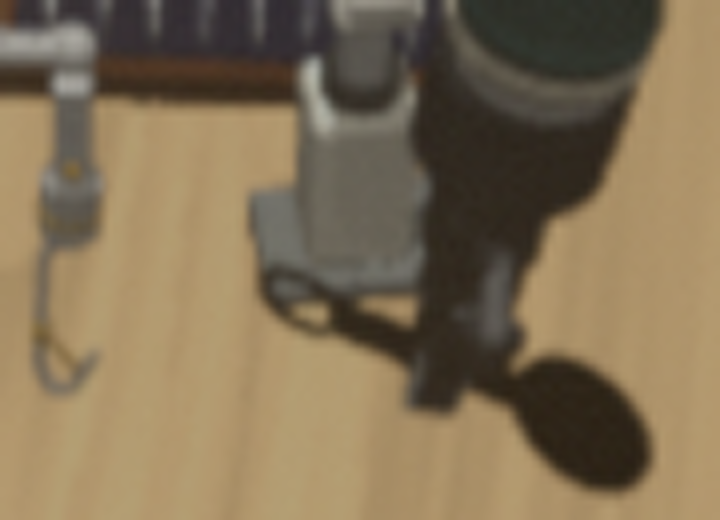

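View pics/z2.png

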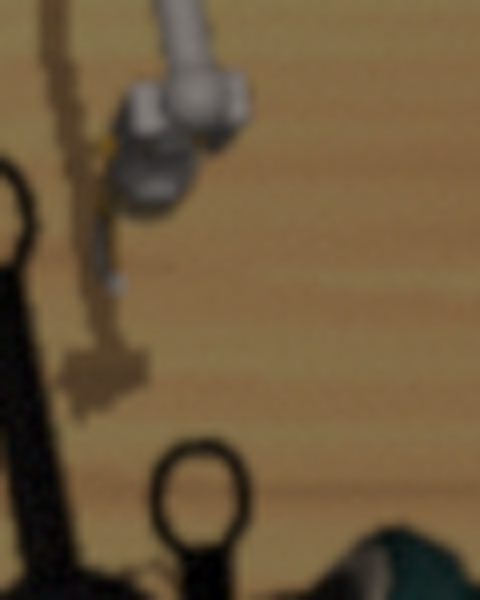

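```bash
python3 - <<'E'
from kin import *
s=lambda u:up(u,8,(310,145)); t=lambda u:up(u,8,(370,205))
for k,v in dict(bar=((275,287),(203,447)),tip=((95,355),(115,282)),pinend=((70,168),(107,145)),loop_in_far=((327,318),(204,545)),armend=((75,45),(195,95)),barrelbot=((70,235),(150,190))).items():
    print(k,*tri(s(v[0]),t(v[1])))
st,R=show()
be=np.radians(20)
# predicted bar from tcp
P=st["position"];a=R[:,0];y=R[:,1];yo=-y
# occluder z axis: a = -sinb*x - cosb*z ; x = ?
z0=-R[:,0];x0=np.cross(yo,z0) # frame with z=-a
xo=Rot.from_rotvec(-yo*be*-1).as_matrix()@x0
for sg in(1,-1):
    xo=Rot.from_rotvec(yo*be*sg).as_matrix()@x0; print(sg,"xo",xo, "bar",P-.019*a+xo*.077)
E
```

```text
bar [ 0.54095515 -0.15077485  0.27045939] [-1.51416581 -0.40330463 -0.05508931  1.15873745]
tip [ 0.59937805 -0.1323014   0.23897894] [ 1.09527644  0.33779519  0.05016424 -0.87168404]
pinend [ 0.61042802 -0.11380258  0.35661929] [-0.41683175 -0.14135607 -0.02054292  0.31741021]
loop_in_far [ 0.51705472 -0.15310293  0.25370933] [-0.38169114 -0.0935092  -0.01236882  0.29188907]
armend [ 0.61198859 -0.12946829  0.40236279] [-0.74629266 -0.26295146 -0.03742101  0.55214162]
barrelbot [ 0.61160024 -0.13343406  0.30197418] [ 0.32269367  0.1064703   0.01568457 -0.25059725]
t 7.05 tcp [ 0.4784 -0.1535  0.2209] q [-0.4239 -0.1618  2.079   0.1043  1.0829  0.9504] F [ 0.29  0.37 -0.87] T [-0.053  0.045  0.003] op 0.174
[[ 0.168  0.153 -0.974]
 [ 0.025 -0.988 -0.151]
 [-0.985  0.001 -0.17 ]]
1 xo [ 0.9724857   0.15084927 -0.17752761] bar [ 0.55011857 -0.14231745  0.22595222]
-1 xo [0.85764198 0.13362408 0.49658316] bar [ 0.5412756  -0.14364379  0.27785874]
```

```bash
cat > model.py <<'E'
from kin import *
def loop_pts():
    # centreline of eye: inside 30x20 -> centreline from x=27 to 62, y +-12.5 ; rounded
    r=.0075;L=[]
    x1,y1=.062,.0125
    for th in np.linspace(-np.pi/2,np.pi/2,21):
        pass
    pts=[]
    for cx,cy,t0 in((x1-r,y1-r,90),(x1-r,-(y1-r),0),):
        for t in np.linspace(t0,t0-90,8): pts.append([cx+r*np.cos(np.radians(t)),cy+r*np.sin(np.radians(t)),0])
    c=.040
    for t in np.linspace(-90,-270,15): pts.append([c+.0125*np.cos(np.radians(t)),.0125*np.sin(np.radians(t)),0])
    pts.append(pts[0]);return np.array(pts)
def occ_lines():
    th=np.linspace(0,2*np.pi,60)
    pad=np.c_[-.085+.033*np.cos(th),.033*np.sin(th),0*th]
    hd=np.array([[-.056,.008,0],[.032,.008,0],[.032,-.008,0],[-.056,-.008,0]])
    return [loop_pts(),pad,hd]
def hook_lines():
    sh=np.array([[9,0,-50],[9,0,-119],[6,0,-126]])/1e3
    th=np.radians(np.linspace(0,180,15))
    bend=np.c_[6*np.cos(th),0*th,-127-6*np.sin(th)]/1e3
    tip=np.array([[-6,0,-127],[-12,0,-113]])/1e3
    kp=np.array([[9,0,-99],[-5,0,-119.6]])/1e3
    ba=np.array([[-12,0,-12],[-12,0,-50],[12,0,-50],[12,0,-12]])/1e3
    return [sh,np.vstack([bend,tip]),kp,ba]
def occ_pose_from_tcp(P,R,g=-.015,be=np.radians(20)):
    yo=-R[:,1];x0=np.cross(yo,-R[:,0]);xo=Rot.from_rotvec(-yo*be).as_matrix()@x0
    Ro=np.c_[xo,yo,np.cross(xo,yo)];return P-.019*R[:,0]-xo*g,Ro
def draw(img,n,lines,T,Rm,col,crop,sc,off=(0,0)):
    for L in lines:
        p=proj(n,T+L@Rm.T)+off
        q=((p-np.array(crop)+.5)*sc-.5)
        cv2.polylines(img,[np.round(q*8).astype(int)],False,col,1,cv2.LINE_AA,3)
def crop(img,x,y,w,h,s): return cv2.resize(img[y:y+h,x:x+w],None,fx=s,fy=s,interpolation=cv2.INTER_CUBIC)
E
python3 - <<'E'
from model import *
s=readout.state();R=Rot.from_quat(s["orientation"],scalar_first=True).as_matrix()
T,Ro=occ_pose_from_tcp(s["position"],R);print(T,Ro)
a=cv2.imread("pics/sa4.png");b=cv2.imread("pics/ta4.png")
ca=crop(a,310,145,90,65,8);cb=crop(b,370,205,60,75,8)
pin=np.array([.610,-.1337,.355])
for im,n,o in((ca,"side",(310,145)),(cb,"top",(370,205))):
    draw(im,n,occ_lines(),T,Ro,(0,255,0),o,8)
    for th in (0,):
        draw(im,n,hook_lines(),pin,Rz(.153)@Ry(th),(0,0,255),o,8)
cv2.imwrite("pics/o1.png",ca);cv2.imwrite("pics/o2.png",cb)
E
```

```text
[ 0.4881018  -0.15192848  0.24707059] [[ 8.57641984e-01 -1.53442862e-01 -4.90821267e-01]
 [ 1.33624080e-01  9.88157120e-01 -7.54328261e-02]
 [ 4.96583158e-01 -8.91181666e-04  8.67988694e-01]]
```

View pics/o1.png

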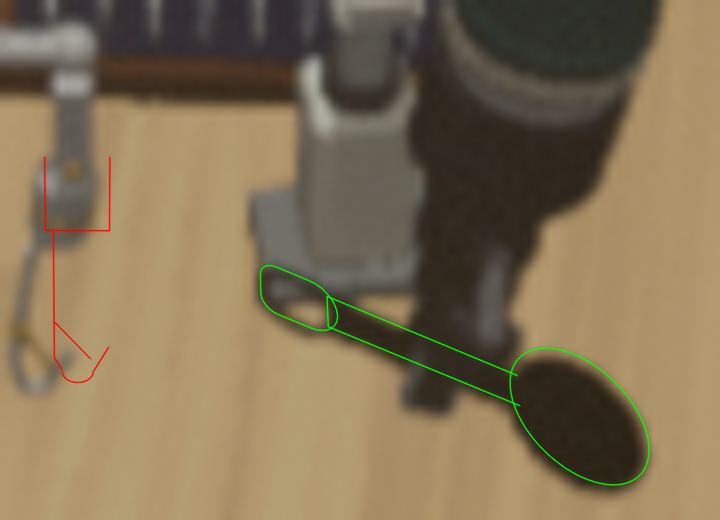

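View pics/o2.png

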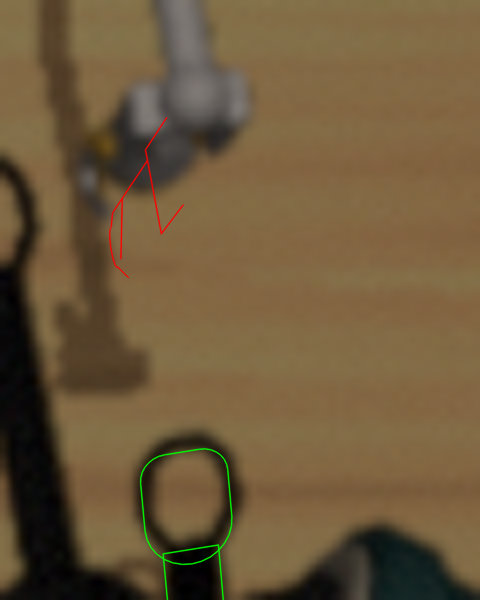

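```bash
python3 - <<'E'
from model import *
s=lambda u:up(u,8,(310,145)); t=lambda u:up(u,8,(370,205))
oS=np.array([.3,.7]);oT=np.array([1.0,-1.3])
H=dict(shT=[.009,0,-.0515],bb=[0,0,-.133],tip=[-.0125,0,-.1115],kp=[.009,0,-.099])
obs=[(0,'side','shT',(45,247)),(0,'side','bb',(60,388)),(0,'side','tip',(97,352)),(0,'side','kp',(38,330)),
(4,'side','shT',(33,247)),(4,'side','bb',(37,388)),(4,'side','tip',(68,357)),(4,'side','kp',(18,328)),
(0,'top','tip',(115,285)),(4,'top','tip',(97,210))]
def f(p,full=True):
    out=[]
    for k,n,nm,u in obs:
        th=p[2] if k==0 else p[3]
        X=np.array([p[0],p[1],.355])+Rz(p[4])@Ry(th)@np.array(H[nm])
        pix=(s if n=='side' else t)(u)-(oS if n=='side' else oT)
        out.append(proj(n,X)[0]-pix)
    out.append([(p[4]-.153)*20])
    return np.concatenate(out)
r=least_squares(f,[.61,-.134,0,-.1,.153],loss='soft_l1');print(r.x.round(4),f(r.x).round(2))
ca=[cv2.imread(f"pics/sa{k}.png") for k in(0,4)];cb=[cv2.imread(f"pics/ta{k}.png") for k in(0,4)]
ims=[]
for i in(0,1):
    A=crop(ca[i],310,145,40,60,6.6);B=crop(cb[i],370,205,40,60,6.6)
    pin=np.array([r.x[0],r.x[1],.355])
    draw(A,'side',hook_lines(),pin,Rz(r.x[4])@Ry(r.x[2+i]),(0,0,255),(310,145),6.6,oS)
    draw(B,'top',hook_lines(),pin,Rz(r.x[4])@Ry(r.x[2+i]),(0,0,255),(370,205),6.6,oT)
    ims+= [A,B]
cv2.imwrite("pics/o3.png",cv2.resize(np.hstack(ims),(800,300)) if 0 else np.vstack([np.hstack(ims[:2]),np.hstack(ims[2:])])[:, :])
E
python3 -c "
import cv2;i=cv2.imread('pics/o3.png');print(i.shape);cv2.imwrite('pics/o3.png',cv2.resize(i,None,fx=.75,fy=.75))"
```

```text
[ 0.611  -0.129  -0.0337 -0.1346  0.1427] [ 0.12 -0.13  0.46  0.96  0.09  0.84  0.59  0.52 -0.09 -0.47 -0.97  0.66
  0.05  0.24 -0.14  0.33  0.4  -4.13  1.81  0.6  -0.21]
(792, 528, 3)
```

View pics/o3.png

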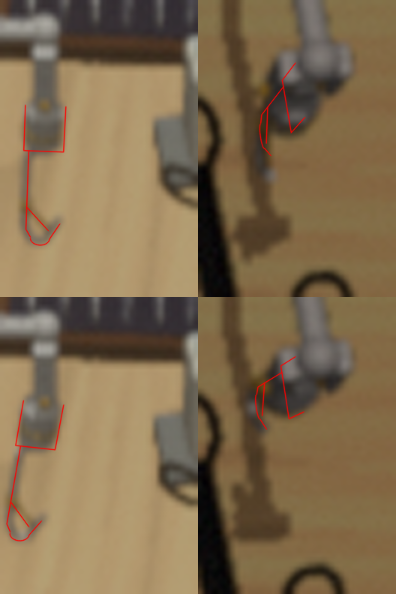

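```bash
python3 - <<'E'
from model import *
s=lambda u:up(u,8,(310,145)); t=lambda u:up(u,8,(370,205))
oS=np.array([.3,.7]);oT=np.array([1.0,-1.3])
H=dict(shT=[.009,0,-.0515],bb=[0,0,-.133],tip=[-.0125,0,-.1115],kp=[.009,0,-.099],arm=[0,0,.045+.005])
obs=[(2,'side','shT',(45,247)),(2,'side','bb',(60,388)),(2,'side','tip',(97,352)),(2,'side','kp',(38,330)),
(3,'side','shT',(33,247)),(3,'side','bb',(37,388)),(3,'side','tip',(68,357)),(3,'side','kp',(18,328)),
(5,'top','tip',(115,285)),(6,'top','tip',(97,212)),(5,'top','kp',(97,232))]
def f(p):
    out=[]
    for k,n,nm,u in obs:
        X=np.array([p[0],p[1],.355])+Rz(p[4])@Ry(p[k])@np.array(H[nm])
        pix=(s if n=='side' else t)(u)-(oS if n=='side' else oT)
        out.append(proj(n,X)[0]-pix)
    out.append([(p[4]-.153)*20])
    return np.concatenate(out)
r=least_squares(f,[.61,-.134,0,-.1,.153,0,0],loss='soft_l1');print(r.x.round(4),f(r.x).round(2))
ca=[cv2.imread(f"pics/sa{k}.png") for k in(0,4)];cb=[cv2.imread(f"pics/ta{k}.png") for k in(0,4)]
ims=[]
for i in(0,1):
    A=crop(ca[i],310,145,40,60,5);B=crop(cb[i],370,205,40,60,5)
    pin=np.array([r.x[0],r.x[1],.355])
    draw(A,'side',hook_lines(),pin,Rz(r.x[4])@Ry(r.x[2+i]),(0,0,255),(310,145),5,oS)
    draw(B,'top',hook_lines(),pin,Rz(r.x[4])@Ry(r.x[5+i]),(0,0,255),(370,205),5,oT)
    ims+= [A,B]
cv2.imwrite("pics/o4.png",np.hstack(ims))
E
```

```text
[ 0.6101 -0.1276 -0.0511 -0.1334  0.1277  0.0679 -0.1529] [ 0.06  0.15 -0.06  1.27 -0.31  1.25  0.26  0.78  0.17 -0.15 -0.69  0.97
  0.32  0.6   0.13  0.63  0.6   0.86  1.1  -0.11  2.   -2.76 -0.51]
```

View pics/o4.png

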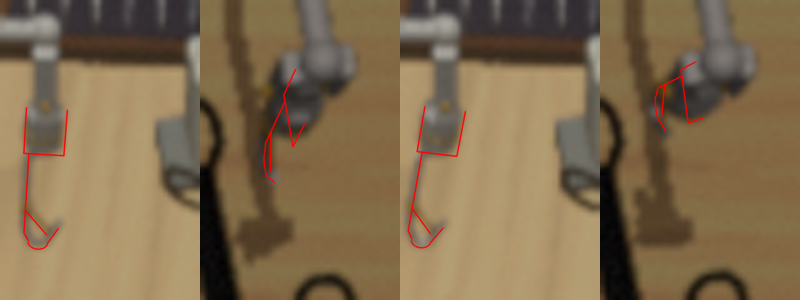

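```bash
cat >> model.py <<'E'
PIN=np.array([.610,-.128,.355]);YAW=.15
def goto(hx,hz,phi,hy=0,g=-.015,yaw=YAW,be=20):
    bar=PIN+Rz(YAW)@[hx,hy,hz]
    P,R=tcp_for(bar,yaw,np.radians(phi),g,np.radians(be));plan(P,R);return P,R
def where(g=-.015):
    s=readout.state();R=Rot.from_quat(s["orientation"],scalar_first=True).as_matrix()
    T,Ro=occ_pose_from_tcp(s["position"],R,g);bar=T+Ro[:,0]*.062
    print("t %.2f bar in hook frame mm"%s["time"],(Rz(YAW).T@(bar-PIN)*1000).round(1),"phi %.1f"%np.degrees(np.arcsin(Ro[2,0])),"yaw %.3f"%np.arctan2(Ro[1,0],Ro[0,0]),"F(stand)",(Rz(YAW).T@s["ft_force"]).round(2),"op %.3f"%s["opening"],"q",s["joint_pos"].round(2));return T,Ro,s
E
python3 -c "
from model import *
where();goto(-.035,-.075,30)"
```

```text
t 7.05 bar in hook frame mm [-70.3  -5.2 -77.1] phi 29.8 yaw 0.155 F(stand) [ 0.35  0.32 -0.87] op 0.174 q [-0.42 -0.16  2.08  0.1   1.08  0.95]
t [ 0.069 -0.089 -0.589] w [ 0.03   0.028 -0.001]
```

```bash
python3 -m pendant '[{"tx":0.01,"ty":-0.02,"tz":-0.12,"wx":0,"wy":0,"wz":0,"fingers":0},{"tx":0.02,"ty":-0.04,"tz":-0.24,"wx":0.03,"wy":0.03,"wz":0,"fingers":0},{"tx":0.04,"ty":-0.06,"tz":-0.36,"wx":0.03,"wy":0.03,"wz":0,"fingers":0},{"tx":0.06,"ty":-0.08,"tz":-0.47,"wx":0.03,"wy":0.03,"wz":0,"fingers":0},{"tx":0.07,"ty":-0.09,"tz":-0.56,"wx":0.03,"wy":0.03,"wz":0,"fingers":0},{"tx":0.07,"ty":-0.09,"tz":-0.59,"wx":0.03,"wy":0.03,"wz":0,"fingers":0},{"tx":0.07,"ty":-0.09,"tz":-0.59,"wx":0.03,"wy":0.03,"wz":0,"fingers":0},{"tx":0.07,"ty":-0.09,"tz":-0.59,"wx":0.03,"wy":0.03,"wz":0,"fingers":0}]' && python3 - <<'E'
from model import *
T,Ro,s=where()
for i in range(4):
    b=imaging.capture('top')[:,:,::-1];a=imaging.capture('side')[:,:,::-1]
    cv2.imwrite(f'pics/sb{i}.png',a);cv2.imwrite(f'pics/tb{i}.png',b)
where()
ims=[]
for i in(0,2):
    a=cv2.imread(f'pics/sb{i}.png');b=cv2.imread(f'pics/tb{i}.png')
    ims.append(np.hstack([crop(a,310,150,50,50,8),crop(b,370,215,50,50,8)]))
cv2.imwrite('pics/p1.png',cv2.resize(np.vstack(ims),None,fx=.75,fy=.75))
E
```

```text
time: 8.05
position: [0.5124, -0.1434, 0.2226]
orientation: [0.048, 0.764, 0.057, -0.641]
ft_force: [0.1, 0.4, -0.8]
opening: 0.173
t 8.05 bar in hook frame mm [-35.4  -0.7 -75.2] phi 30.0 yaw 0.149 F(stand) [ 0.19  0.39 -0.78] op 0.173 q [-0.38 -0.11  2.03  0.1   1.07  1.  ]
t 8.45 bar in hook frame mm [-35.3  -0.7 -75.1] phi 30.0 yaw 0.149 F(stand) [ 0.09  1.11 -0.62] op 0.175 q [-0.38 -0.11  2.03  0.1   1.07  1.  ]
```

View pics/p1.png

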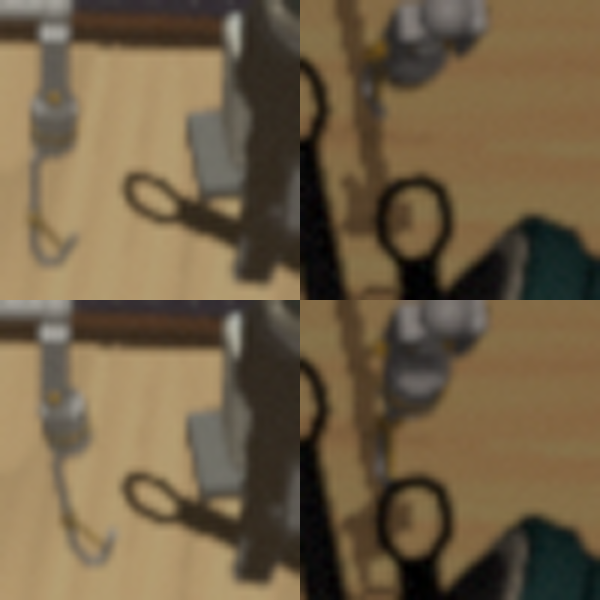

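```bash
python3 - <<'E'
from model import *
T,Ro,s=where()
ims=[]
for i in(0,2):
    a=cv2.imread(f'pics/sb{i}.png');b=cv2.imread(f'pics/tb{i}.png')
    A=crop(a,310,150,50,50,8);B=crop(b,370,215,50,50,8)
    draw(A,'side',occ_lines()[:1],T,Ro,(0,255,0),(310,150),8);draw(B,'top',occ_lines()[:1],T,Ro,(0,255,0),(370,215),8)
    for th in ((-.09,-.19),None,(.22,.17))[i]if 0 else ((-.05,) if i==0 else (.25,)):
        draw(A,'side',hook_lines(),PIN,Rz(YAW)@Ry(th),(0,0,255),(310,150),8)
    for th in ((-.1,) if i==0 else (.18,)):
        draw(B,'top',hook_lines(),PIN,Rz(YAW)@Ry(th),(0,0,255),(370,215),8)
    ims.append(np.hstack([A,B]))
cv2.imwrite('pics/p2.png',cv2.resize(np.vstack(ims),None,fx=.75,fy=.75))
E
```

```text
t 8.45 bar in hook frame mm [-35.3  -0.7 -75.1] phi 30.0 yaw 0.149 F(stand) [ 0.09  1.11 -0.62] op 0.175 q [-0.38 -0.11  2.03  0.1   1.07  1.  ]
```

View pics/p2.png

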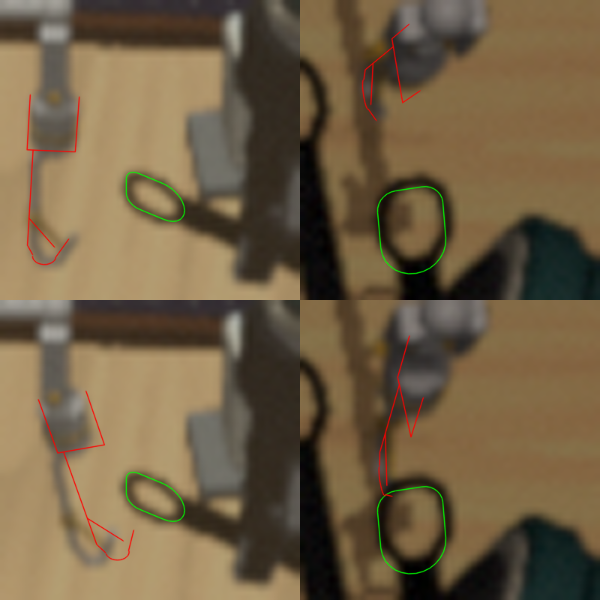

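```bash
sed -i 's/PIN=np.array(\[.610,-.128,.355\])/PIN=np.array([.610,-.126,.355])/' model.py; python3 -m pendant '[{"tx":0.01,"ty":-0.01,"tz":-0.05,"wx":0,"wy":0,"wz":0,"fingers":0},{"tx":0.02,"ty":-0.02,"tz":-0.1,"wx":0,"wy":0,"wz":0,"fingers":0},{"tx":0.03,"ty":-0.03,"tz":-0.15,"wx":0,"wy":0,"wz":0,"fingers":0},{"tx":0.04,"ty":-0.04,"tz":-0.2,"wx":0,"wy":0,"wz":0,"fingers":0},{"tx":0.045,"ty":-0.045,"tz":-0.25,"wx":0,"wy":0,"wz":0,"fingers":0},{"tx":0.05,"ty":-0.045,"tz":-0.3,"wx":0,"wy":0,"wz":0,"fingers":0},{"tx":0.06,"ty":-0.045,"tz":-0.34,"wx":0,"wy":0,"wz":0,"fingers":0},{"tx":0.062,"ty":-0.045,"tz":-0.36,"wx":0,"wy":0,"wz":0,"fingers":0}]' && python3 -c "
from model import *
where()"
python3 -m pendant '[{"tx":0,"ty":0,"tz":-0.01,"wx":0,"wy":0,"wz":0,"fingers":0},{"tx":0.005,"ty":0,"tz":-0.03,"wx":0,"wy":0,"wz":0,"fingers":0},{"tx":0.008,"ty":0,"tz":-0.045,"wx":0,"wy":0,"wz":0,"fingers":0},{"tx":0.01,"ty":0,"tz":-0.06,"wx":0,"wy":0,"wz":0,"fingers":0},{"tx":0.013,"ty":0,"tz":-0.075,"wx":0,"wy":0,"wz":0,"fingers":0},{"tx":0.015,"ty":0,"tz":-0.09,"wx":0,"wy":0,"wz":0,"fingers":0},{"tx":0.018,"ty":0,"tz":-0.105,"wx":0,"wy":0,"wz":0,"fingers":0},{"tx":0.02,"ty":0,"tz":-0.12,"wx":0,"wy":0,"wz":0,"fingers":0}]' && python3 - <<'E'
from model import *
where()
ims=[]
for i in range(4):
    b=imaging.capture('top')[:,:,::-1];a=imaging.capture('side')[:,:,::-1]
    ims.append(np.vstack([crop(a,310,150,45,50,4.4),crop(b,370,205,45,50,4.4)]));where()
cv2.imwrite('pics/p3.png',np.hstack(ims))
E
```

```text
time: 9.45
position: [0.534, -0.1374, 0.2227]
orientation: [0.048, 0.764, 0.057, -0.641]
ft_force: [0.3, -0.5, -0.9]
opening: 0.176
t 9.45 bar in hook frame mm [-13.5  -0.  -75.1] phi 30.0 yaw 0.149 F(stand) [ 0.24 -0.59 -0.89] op 0.176 q [-0.35 -0.07  1.99  0.09  1.07  1.03]
time: 10.45
position: [0.5411, -0.1364, 0.2227]
orientation: [0.048, 0.764, 0.057, -0.641]
ft_force: [0.3, 0.5, -0.4]
opening: 0.172
t 10.45 bar in hook frame mm [ -6.3  -0.  -75. ] phi 30.0 yaw 0.149 F(stand) [ 0.37  0.42 -0.45] op 0.172 q [-0.34 -0.06  1.98  0.09  1.06  1.04]
t 10.55 bar in hook frame mm [ -6.2  -0.  -75. ] phi 30.0 yaw 0.149 F(stand) [-0.2  -0.1  -0.69] op 0.175 q [-0.34 -0.06  1.98  0.09  1.06  1.04]
t 10.65 bar in hook frame mm [ -6.3   0.  -75. ] phi 30.0 yaw 0.149 F(stand) [ 0.13 -0.66  0.46] op 0.168 q [-0.34 -0.06  1.98  0.09  1.06  1.04]
t 10.75 bar in hook frame mm [ -6.3   0.  -75. ] phi 30.0 yaw 0.149 F(stand) [ 0.34  0.24 -1.51] op 0.170 q [-0.34 -0.06  1.98  0.09  1.06  1.04]
t 10.85 bar in hook frame mm [ -6.3  -0.  -75. ] phi 30.0 yaw 0.149 F(stand) [-0.29 -0.1  -0.75] op 0.173 q [-0.34 -0.06  1.98  0.09  1.06  1.04]
```

View pics/p3.png

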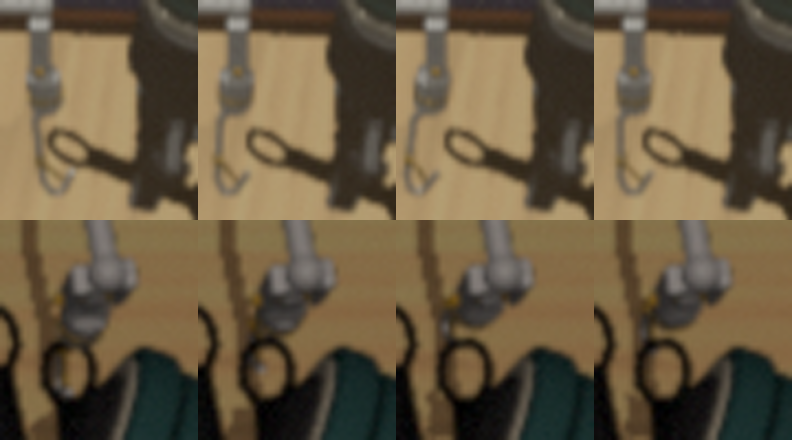

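```bash
python3 -m pendant '[{"tx":0.003,"ty":0,"tz":-0.015,"wx":0,"wy":0,"wz":0,"fingers":0},{"tx":0.005,"ty":0,"tz":-0.03,"wx":0,"wy":0,"wz":0,"fingers":0},{"tx":0.008,"ty":0,"tz":-0.045,"wx":0,"wy":0,"wz":0,"fingers":0},{"tx":0.01,"ty":0,"tz":-0.06,"wx":0,"wy":0,"wz":0,"fingers":0},{"tx":0.013,"ty":0,"tz":-0.075,"wx":0,"wy":0,"wz":0,"fingers":0},{"tx":0.015,"ty":0,"tz":-0.09,"wx":0,"wy":0,"wz":0,"fingers":0},{"tx":0.018,"ty":0,"tz":-0.105,"wx":0,"wy":0,"wz":0,"fingers":0},{"tx":0.02,"ty":0,"tz":-0.12,"wx":0,"wy":0,"wz":0,"fingers":0}]' ;python3 -m pendant '[{"tx":0.003,"ty":0,"tz":-0.015,"wx":0,"wy":0,"wz":0,"fingers":0},{"tx":0.005,"ty":0,"tz":-0.03,"wx":0,"wy":0,"wz":0,"fingers":0},{"tx":0.008,"ty":0,"tz":-0.045,"wx":0,"wy":0,"wz":0,"fingers":0},{"tx":0.01,"ty":0,"tz":-0.06,"wx":0,"wy":0,"wz":0,"fingers":0},{"tx":0.013,"ty":0,"tz":-0.075,"wx":0,"wy":0,"wz":0,"fingers":0},{"tx":0.015,"ty":0,"tz":-0.085,"wx":0,"wy":0,"wz":0,"fingers":0},{"tx":0.017,"ty":0,"tz":-0.095,"wx":0,"wy":0,"wz":0,"fingers":0},{"tx":0.017,"ty":0,"tz":-0.1,"wx":0,"wy":0,"wz":0,"fingers":0}]' && python3 - <<'E'
from model import *
where()
ims=[]
for i in range(4):
    b=imaging.capture('top')[:,:,::-1];a=imaging.capture('side')[:,:,::-1]
    ims.append(np.vstack([crop(a,310,150,45,50,4.4),crop(b,370,205,45,50,4.4)]));where()
cv2.imwrite('pics/p4.png',np.hstack(ims))
E
```

```text
time: 11.85
position: [0.5483, -0.1353, 0.2228]
orientation: [0.048, 0.764, 0.057, -0.641]
ft_force: [0.6, 0.3, -0.8]
opening: 0.177
time: 12.85
position: [0.5543, -0.1343, 0.2228]
orientation: [0.048, 0.764, 0.057, -0.641]
ft_force: [-0.8, 1.2, -0.4]
opening: 0.17
t 12.85 bar in hook frame mm [  7.1   0.  -74.9] phi 30.0 yaw 0.149 F(stand) [-0.61  1.3  -0.35] op 0.170 q [-0.33 -0.03  1.96  0.09  1.06  1.05]
t 12.95 bar in hook frame mm [  7.1  -0.  -74.9] phi 30.0 yaw 0.149 F(stand) [ 0.2   0.97 -0.48] op 0.174 q [-0.33 -0.03  1.96  0.09  1.06  1.05]
t 13.05 bar in hook frame mm [  7.1  -0.  -74.9] phi 30.0 yaw 0.149 F(stand) [-0.16  1.19 -1.26] op 0.176 q [-0.33 -0.03  1.96  0.09  1.06  1.05]
t 13.15 bar in hook frame mm [  7.1  -0.  -74.9] phi 30.0 yaw 0.149 F(stand) [0.52 0.34 0.11] op 0.171 q [-0.33 -0.03  1.96  0.09  1.06  1.05]
t 13.25 bar in hook frame mm [  7.1  -0.  -74.9] phi 30.0 yaw 0.149 F(stand) [ 0.08 -0.27 -0.09] op 0.171 q [-0.33 -0.03  1.96  0.09  1.06  1.05]
```

View pics/p4.png

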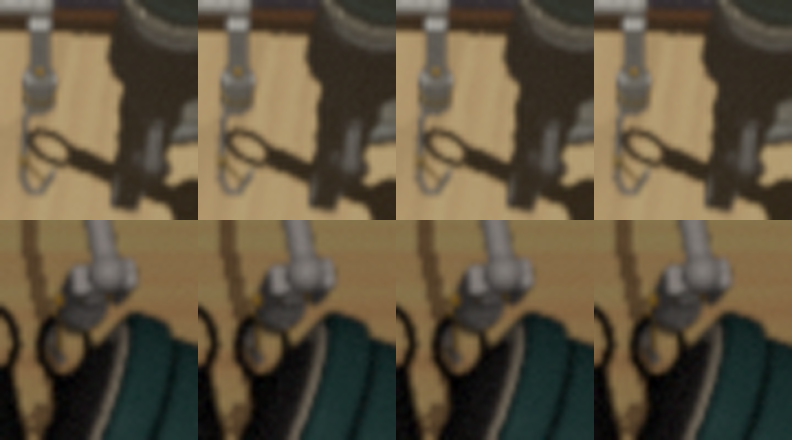

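```bash
cat >> model.py <<'E'
def look(name,th=None,box=True,ov=True,oS=(.2,.3),oT=(.5,-1.2),sc=8,n=1):
    T,Ro,s=where()
    b=imaging.capture('top')[:,:,::-1].copy();a=imaging.capture('side')[:,:,::-1].copy()
    cv2.imwrite(f'pics/{name}_s.png',a);cv2.imwrite(f'pics/{name}_t.png',b)
    A=crop(a,310,155,48,48,sc);B=crop(b,370,205,48,48,sc);A0=A.copy();B0=B.copy()
    draw(A,'side',occ_lines(),T,Ro,(0,255,0),(310,155),sc,oS);draw(B,'top',occ_lines(),T,Ro,(0,255,0),(370,205),sc,oT)
    if th is not None:
        draw(A,'side',hook_lines(),PIN,Rz(YAW)@Ry(th),(0,0,255),(310,155),sc,oS);draw(B,'top',hook_lines(),PIN,Rz(YAW)@Ry(th),(0,0,255),(370,205),sc,oT)
    o=np.vstack([np.hstack([A0,B0]),np.hstack([A,B])]);cv2.imwrite(f'pics/{name}.png',cv2.resize(o,(590,590),interpolation=cv2.INTER_AREA) if o.shape[0]>600 else o)
E
python3 -c "
from model import *
look('q1',-.04)"
```

```text
t 13.25 bar in hook frame mm [  7.1  -0.  -74.9] phi 30.0 yaw 0.149 F(stand) [ 0.08 -0.27 -0.09] op 0.171 q [-0.33 -0.03  1.96  0.09  1.06  1.05]
```

View pics/q1.png

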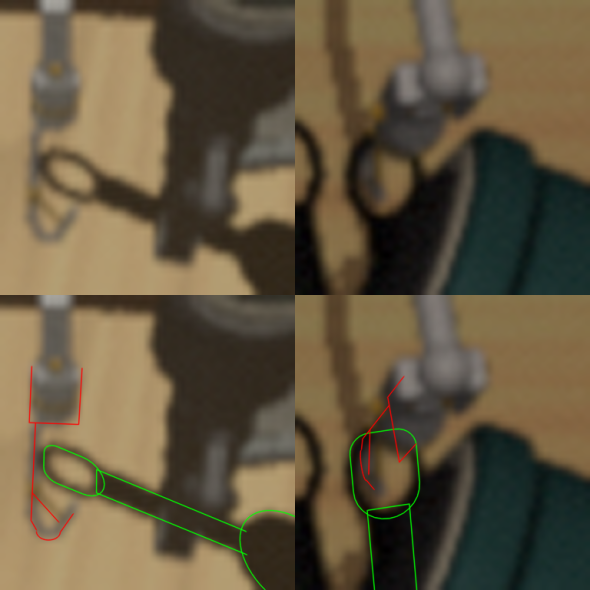

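```bash
python3 -m pendant '[{"tx":0.03,"ty":0,"tz":0.006,"wx":0,"wy":0,"wz":0,"fingers":0},{"tx":0.075,"ty":0,"tz":0.015,"wx":0,"wy":0,"wz":0,"fingers":0},{"tx":0.12,"ty":0,"tz":0.024,"wx":0,"wy":0,"wz":0,"fingers":0},{"tx":0.165,"ty":0,"tz":0.033,"wx":0,"wy":0,"wz":0,"fingers":0},{"tx":0.21,"ty":0,"tz":0.042,"wx":0,"wy":0,"wz":0,"fingers":0},{"tx":0.25,"ty":0,"tz":0.05,"wx":0,"wy":0,"wz":0,"fingers":0},{"tx":0.28,"ty":0,"tz":0.057,"wx":0,"wy":0,"wz":0,"fingers":0},{"tx":0.3,"ty":0,"tz":0.06,"wx":0,"wy":0,"wz":0,"fingers":0}]' ; python3 -c "
from model import *
look('q2',-.03);where();goto(.0095-.013,-.107,30)"
```

```text
time: 14.35
position: [0.5539, -0.1344, 0.2044]
orientation: [0.048, 0.764, 0.057, -0.641]
ft_force: [0.1, -0.3, -1.0]
opening: 0.175
t 14.35 bar in hook frame mm [  6.6  -0.  -93.4] phi 30.0 yaw 0.149 F(stand) [ 0.05 -0.36 -1.04] op 0.175 q [-0.33 -0.02  1.98  0.09  1.03  1.05]
t 14.45 bar in hook frame mm [  6.6  -0.  -93.5] phi 30.0 yaw 0.149 F(stand) [-0.27  0.05 -0.62] op 0.175 q [-0.33 -0.02  1.98  0.09  1.03  1.05]
t [0.193 0.002 0.205] w [-0.009  0.001 -0.002]
```

View pics/q2.png

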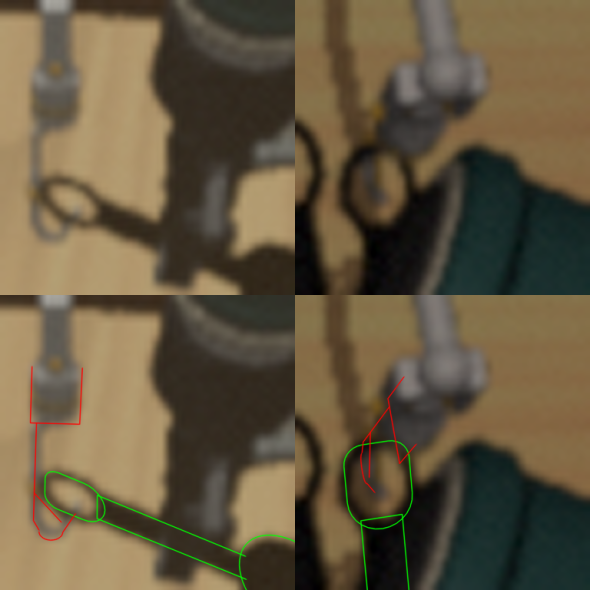

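```bash
python3 -m pendant '[{"tx":0.05,"ty":0,"tz":0.006,"wx":0,"wy":0,"wz":0,"fingers":0},{"tx":0.09,"ty":0,"tz":0.012,"wx":0,"wy":0,"wz":0,"fingers":0},{"tx":0.125,"ty":0,"tz":0.04,"wx":0,"wy":0,"wz":0,"fingers":0},{"tx":0.16,"ty":0,"tz":0.07,"wx":0,"wy":0,"wz":0,"fingers":0},{"tx":0.19,"ty":0,"tz":0.1,"wx":0,"wy":0,"wz":0,"fingers":0},{"tx":0.22,"ty":0,"tz":0.13,"wx":0,"wy":0,"wz":0,"fingers":0},{"tx":0.25,"ty":0,"tz":0.155,"wx":0,"wy":0,"wz":0,"fingers":0},{"tx":0.265,"ty":0,"tz":0.17,"wx":0,"wy":0,"wz":0,"fingers":0}]' ; python3 -c "
from model import *
look('q3',-.03);where()"
```

```text
time: 15.45
position: [0.5465, -0.1355, 0.1869]
orientation: [0.048, 0.764, 0.057, -0.641]
ft_force: [-0.6, -0.3, -0.9]
opening: 0.172
t 15.45 bar in hook frame mm [  -0.8    0.  -110.9] phi 30.0 yaw 0.149 F(stand) [-0.62 -0.25 -0.9 ] op 0.172 q [-0.34 -0.02  2.01  0.1   0.99  1.04]
t 15.55 bar in hook frame mm [  -0.8    0.  -110.9] phi 30.0 yaw 0.149 F(stand) [-0.12 -0.27 -1.07] op 0.175 q [-0.34 -0.02  2.01  0.1   0.99  1.04]
```

View pics/q3.png

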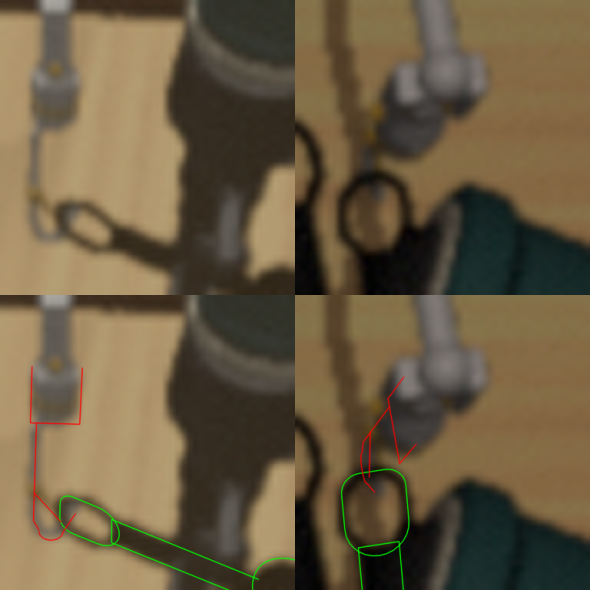

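```bash
python3 -m pendant '[{"tx":0.015,"ty":0,"tz":0.007,"wx":0,"wy":0,"wz":0,"fingers":0},{"tx":0.03,"ty":0,"tz":0.014,"wx":0,"wy":0,"wz":0,"fingers":0},{"tx":0.045,"ty":0,"tz":0.018,"wx":0,"wy":0,"wz":0,"fingers":0},{"tx":0.06,"ty":0,"tz":0.018,"wx":0,"wy":0,"wz":0,"fingers":0},{"tx":0.075,"ty":0,"tz":0.016,"wx":0,"wy":0,"wz":0,"fingers":0},{"tx":0.09,"ty":0,"tz":0.013,"wx":0,"wy":0,"wz":0,"fingers":0},{"tx":0.1,"ty":0,"tz":0.012,"wx":0,"wy":0,"wz":0,"fingers":0},{"tx":0.1,"ty":0,"tz":0.012,"wx":0,"wy":0,"wz":0,"fingers":0}]' ; python3 -c "
from model import *
look('q4',-.03)
for i in range(3):where();imaging.capture('top')"
```

```text
time: 16.55
position: [0.5477, -0.1357, 0.1818]
orientation: [0.048, 0.764, 0.057, -0.64]
ft_force: [0.3, -0.5, 4.1]
opening: 0.175
t 16.55 bar in hook frame mm [   0.2   -0.3 -115.9] phi 30.1 yaw 0.149 F(stand) [ 0.24 -0.53  4.11] op 0.175 q [-0.34 -0.01  2.02  0.1   0.98  1.04]
t 16.65 bar in hook frame mm [   0.    -0.3 -116.1] phi 30.1 yaw 0.149 F(stand) [-0.68 -0.35  4.91] op 0.174 q [-0.34 -0.01  2.02  0.1   0.98  1.04]
t 16.70 bar in hook frame mm [  -0.    -0.3 -116.2] phi 30.1 yaw 0.149 F(stand) [ 0.42 -1.05  5.02] op 0.175 q [-0.34 -0.01  2.02  0.1   0.98  1.04]
t 16.75 bar in hook frame mm [-1.000e-01 -2.000e-01 -1.163e+02] phi 30.0 yaw 0.149 F(stand) [-0.28 -0.18  4.8 ] op 0.172 q [-0.34 -0.01  2.02  0.1   0.98  1.04]
```

View pics/q4.png

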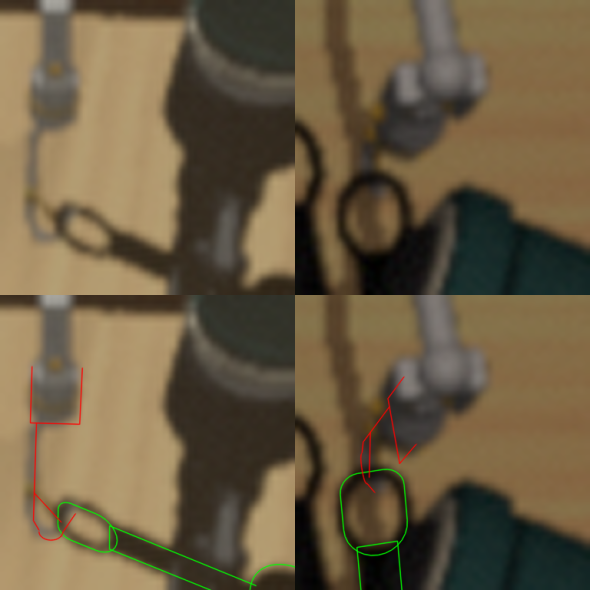

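```bash
python3 -m pendant '[{"tx":0.01,"ty":0,"tz":0,"wx":0,"wy":0,"wz":0,"fingers":0},{"tx":0.02,"ty":0,"tz":0,"wx":0,"wy":0,"wz":0,"fingers":0},{"tx":0.03,"ty":0,"tz":0,"wx":0,"wy":0,"wz":0,"fingers":0},{"tx":0.035,"ty":0,"tz":0,"wx":0,"wy":0,"wz":0,"fingers":0},{"tx":0.04,"ty":0,"tz":-0.003,"wx":0,"wy":0,"wz":0,"fingers":0},{"tx":0.045,"ty":0,"tz":-0.003,"wx":0,"wy":0,"wz":0,"fingers":0},{"tx":0.045,"ty":0,"tz":-0.003,"wx":0,"wy":0,"wz":0,"fingers":0},{"tx":0.045,"ty":0,"tz":-0.003,"wx":0,"wy":0,"wz":0,"fingers":0}]' ; python3 -c "
from model import *
look('q5',-.05)
for i in range(3):where();imaging.capture('top')"
```

```text
time: 17.8
position: [0.5477, -0.1353, 0.1784]
orientation: [0.048, 0.764, 0.057, -0.641]
ft_force: [-1.0, -1.3, 4.8]
opening: 0.174
t 17.80 bar in hook frame mm [   0.4   -0.  -119.4] phi 30.0 yaw 0.149 F(stand) [-1.15 -1.14  4.81] op 0.174 q [-0.34 -0.01  2.02  0.1   0.98  1.04]
t 17.90 bar in hook frame mm [   0.4   -0.  -119.4] phi 30.0 yaw 0.149 F(stand) [ 0.48 -0.96  4.39] op 0.168 q [-0.34 -0.01  2.02  0.1   0.98  1.04]
t 17.95 bar in hook frame mm [   0.4   -0.  -119.4] phi 30.0 yaw 0.149 F(stand) [-0.09 -0.12  5.08] op 0.170 q [-0.34 -0.01  2.02  0.1   0.98  1.04]
t 18.00 bar in hook frame mm [   0.4   -0.  -119.4] phi 30.0 yaw 0.149 F(stand) [-0.2  -0.27  4.68] op 0.174 q [-0.34 -0.01  2.02  0.1   0.98  1.04]
```

View pics/q5.png

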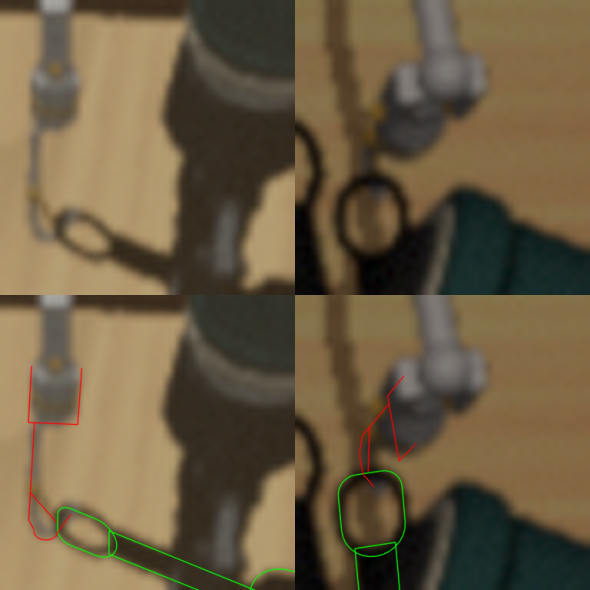

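```bash
python3 -m pendant '[{"tx":0.01,"ty":0,"tz":0,"wx":0,"wy":0,"wz":0,"fingers":0},{"tx":0.02,"ty":0,"tz":-0.003,"wx":0,"wy":0,"wz":0,"fingers":0},{"tx":0.03,"ty":0,"tz":-0.006,"wx":0,"wy":0,"wz":0,"fingers":0},{"tx":0.04,"ty":0,"tz":-0.008,"wx":0,"wy":0,"wz":0,"fingers":0},{"tx":0.05,"ty":0,"tz":-0.01,"wx":0,"wy":0,"wz":0,"fingers":0},{"tx":0.06,"ty":0,"tz":-0.012,"wx":0,"wy":0,"wz":0,"fingers":0},{"tx":0.065,"ty":0,"tz":-0.012,"wx":0,"wy":0,"wz":0,"fingers":0},{"tx":0.065,"ty":0,"tz":-0.012,"wx":0,"wy":0,"wz":0,"fingers":0}]' ; python3 -c "
from model import *
look('q6',-.04)
for i in range(3):where();imaging.capture('top')"
```

```text
time: 19.05
position: [0.5488, -0.1351, 0.1744]
orientation: [0.048, 0.764, 0.057, -0.641]
ft_force: [0.6, -1.2, 3.6]
opening: 0.177
t 19.05 bar in hook frame mm [   1.5    0.  -123.5] phi 30.0 yaw 0.149 F(stand) [ 0.44 -1.26  3.64] op 0.177 q [-0.34 -0.    2.02  0.1   0.97  1.04]
t 19.15 bar in hook frame mm [   1.5    0.  -123.4] phi 30.0 yaw 0.149 F(stand) [-0.74 -1.43  3.61] op 0.172 q [-0.34 -0.    2.02  0.1   0.97  1.04]
t 19.20 bar in hook frame mm [   1.5    0.  -123.4] phi 30.0 yaw 0.149 F(stand) [0.09 0.39 3.31] op 0.170 q [-0.34 -0.    2.02  0.1   0.97  1.04]
t 19.25 bar in hook frame mm [   1.5    0.  -123.4] phi 30.0 yaw 0.149 F(stand) [-0.57 -0.22  3.1 ] op 0.175 q [-0.34 -0.    2.02  0.1   0.97  1.04]
```

View pics/q6.png

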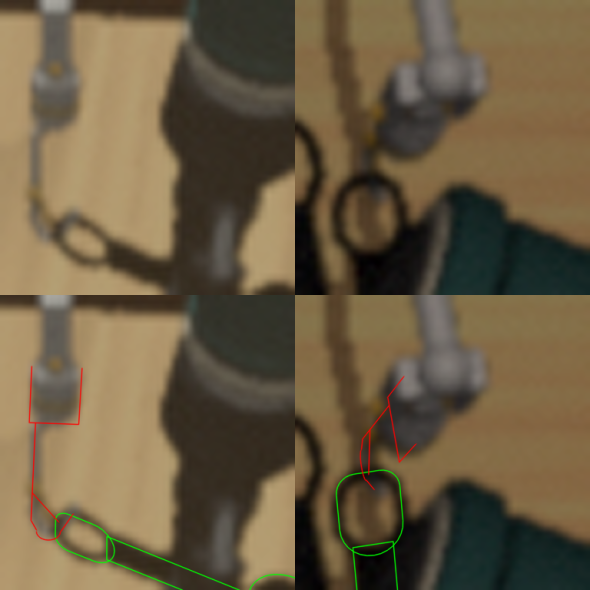

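```bash
python3 -m pendant '[{"tx":0.01,"ty":0,"tz":-0.003,"wx":0,"wy":0,"wz":0,"fingers":0},{"tx":0.018,"ty":0,"tz":-0.006,"wx":0,"wy":0,"wz":0,"fingers":0},{"tx":0.026,"ty":0,"tz":-0.009,"wx":0,"wy":0,"wz":0,"fingers":0},{"tx":0.034,"ty":0,"tz":-0.012,"wx":0,"wy":0,"wz":0,"fingers":0},{"tx":0.042,"ty":0,"tz":-0.015,"wx":0,"wy":0,"wz":0,"fingers":0},{"tx":0.045,"ty":0,"tz":-0.015,"wx":0,"wy":0,"wz":0,"fingers":0},{"tx":0.045,"ty":0,"tz":-0.015,"wx":0,"wy":0,"wz":0,"fingers":0},{"tx":0.045,"ty":0,"tz":-0.015,"wx":0,"wy":0,"wz":0,"fingers":0}]' ; python3 -c "
from model import *
for i in range(4):where();imaging.capture('top')"
```

```text
time: 20.3
position: [0.5503, -0.135, 0.1721]
orientation: [0.048, 0.764, 0.057, -0.641]
ft_force: [-0.1, 0.8, -0.6]
opening: 0.174
t 20.30 bar in hook frame mm [   3.    -0.  -125.7] phi 30.0 yaw 0.149 F(stand) [ 0.05  0.8  -0.63] op 0.174 q [-0.33  0.    2.02  0.1   0.96  1.04]
t 20.35 bar in hook frame mm [   3.1   -0.  -125.6] phi 30.0 yaw 0.149 F(stand) [ 0.4  -0.33 -0.98] op 0.174 q [-0.33  0.    2.02  0.1   0.96  1.04]
t 20.40 bar in hook frame mm [   3.1   -0.  -125.6] phi 30.0 yaw 0.149 F(stand) [-0.66 -0.37 -0.76] op 0.168 q [-0.33  0.    2.02  0.1   0.96  1.04]
t 20.45 bar in hook frame mm [   3.1   -0.  -125.5] phi 30.0 yaw 0.149 F(stand) [-0.46 -0.08  0.1 ] op 0.175 q [-0.33  0.    2.02  0.1   0.96  1.04]
```

```bash
python3 -m pendant '[{"tx":0.01,"ty":0,"tz":0,"wx":0,"wy":0,"wz":0,"fingers":0},{"tx":0.02,"ty":0,"tz":0,"wx":0,"wy":0,"wz":0,"fingers":0},{"tx":0.03,"ty":0,"tz":0,"wx":0,"wy":0,"wz":0,"fingers":0},{"tx":0.033,"ty":0,"tz":0,"wx":0,"wy":0,"wz":0,"fingers":0},{"tx":0.033,"ty":0,"tz":0,"wx":0,"wy":0,"wz":0,"fingers":0},{"tx":0.033,"ty":0,"tz":0,"wx":0,"wy":0,"wz":0,"fingers":0},{"tx":0.033,"ty":0,"tz":0,"wx":0,"wy":0,"wz":0,"fingers":0},{"tx":0.033,"ty":0,"tz":0,"wx":0,"wy":0,"wz":0,"fingers":0}]' ; python3 -c "
from model import *
look('q7',-.03)
for i in range(4):where();imaging.capture('top')"
```

```text
time: 21.5
position: [0.5509, -0.1349, 0.1704]
orientation: [0.048, 0.764, 0.057, -0.641]
ft_force: [0.5, -0.1, 2.4]
opening: 0.173
t 21.50 bar in hook frame mm [ 3.600e+00 -1.000e-01 -1.273e+02] phi 30.0 yaw 0.149 F(stand) [ 0.48 -0.17  2.38] op 0.173 q [-0.33  0.01  2.02  0.1   0.96  1.04]
t 21.60 bar in hook frame mm [ 3.600e+00 -1.000e-01 -1.273e+02] phi 30.0 yaw 0.149 F(stand) [0.49 0.41 2.14] op 0.174 q [-0.33  0.01  2.02  0.1   0.96  1.04]
t 21.65 bar in hook frame mm [ 3.600e+00 -1.000e-01 -1.273e+02] phi 30.0 yaw 0.149 F(stand) [-0.34 -0.12  1.19] op 0.176 q [-0.33  0.01  2.02  0.1   0.96  1.04]
t 21.70 bar in hook frame mm [ 3.500e+00 -1.000e-01 -1.274e+02] phi 30.0 yaw 0.149 F(stand) [0.66 0.25 2.37] op 0.178 q [-0.33  0.01  2.02  0.1   0.96  1.04]
t 21.75 bar in hook frame mm [ 3.500e+00 -1.000e-01 -1.274e+02] phi 30.0 yaw 0.149 F(stand) [-0.15  0.44  1.53] op 0.173 q [-0.33  0.01  2.02  0.1   0.96  1.04]
```

View pics/q7.png

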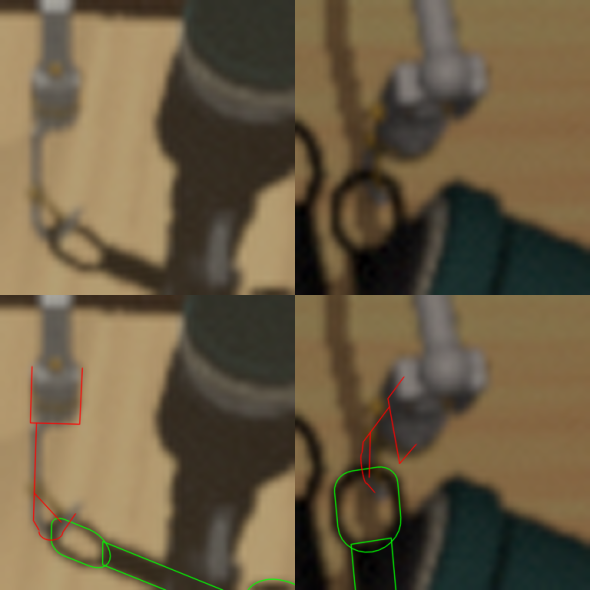

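```bash
python3 -m pendant '[{"tx":0.005,"ty":0,"tz":0,"wx":0,"wy":0,"wz":0,"fingers":0},{"tx":0.01,"ty":0,"tz":0,"wx":0,"wy":0,"wz":0,"fingers":0},{"tx":0.01,"ty":0,"tz":0,"wx":0,"wy":0,"wz":0,"fingers":0},{"tx":0.01,"ty":0,"tz":0,"wx":0,"wy":0,"wz":0,"fingers":0},{"tx":0.01,"ty":0,"tz":0,"wx":0,"wy":0,"wz":0,"fingers":0},{"tx":0.01,"ty":0,"tz":0,"wx":0,"wy":0,"wz":0,"fingers":0},{"tx":0.01,"ty":0,"tz":0,"wx":0,"wy":0,"wz":0,"fingers":0},{"tx":0.01,"ty":0,"tz":0,"wx":0,"wy":0,"wz":0,"fingers":0}]' ; python3 -c "
from model import *
f=[]
for i in range(6):
  f.append(readout.state()['ft_force']);imaging.capture('top')
print(np.mean(f,0));where()"
```

```text
time: 22.8
position: [0.551, -0.1349, 0.1698]
orientation: [0.048, 0.764, 0.057, -0.641]
ft_force: [-0.6, 0.2, 4.9]
opening: 0.17
[-0.14468619 -0.23850679  4.31723106]
t 23.10 bar in hook frame mm [ 3.600e+00 -1.000e-01 -1.281e+02] phi 30.0 yaw 0.149 F(stand) [ 0.71 -0.61  4.45] op 0.173 q [-0.33  0.01  2.02  0.1   0.96  1.04]
```

```bash
python3 -c "
from model import *
a=imaging.capture('side')[:,:,::-1].copy();cv2.imwrite('pics/r_s.png',a)
A=crop(a,308,160,36,44,13);B=A.copy()
draw(B,'side',hook_lines(),PIN,Rz(YAW)@Ry(-.028),(0,0,255),(308,160),13,(.2,.3))
cv2.imwrite('pics/r.png',np.hstack([A[:,:400],B[:,:400]]))"
```

```text
(no output)
```

View pics/r.png

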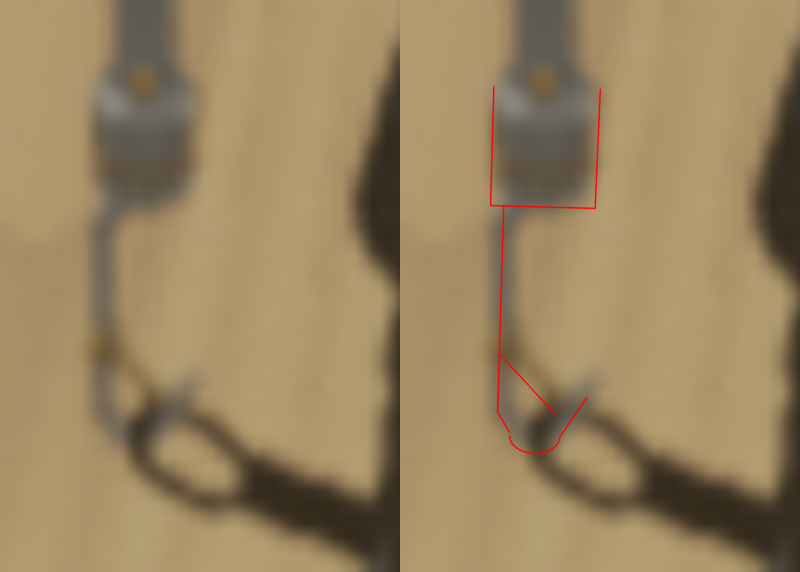

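```bash
cat >> model.py <<'E'
def arc(dphi,dx=0,dz=0,n=8,g=-.015,yawd=0):
    s=readout.state();R=Rot.from_quat(s["orientation"],scalar_first=True).as_matrix()
    T,Ro=occ_pose_from_tcp(s["position"],R,g);bar=T+Ro[:,0]*.062
    yo=Ro[:,1]
    for k in range(1,n+1):
        f=k/n;Q=Rot.from_rotvec(-yo*np.radians(dphi*f)).as_matrix()
        b2=bar+Rz(YAW)@np.array([dx,0,dz])*f
        P=b2+Q@(s["position"]-bar)
        print(k,"t",(R.T@(P-s["position"])/.06).round(3),"w",(np.degrees(Rot.from_matrix(R.T@Q@R).as_rotvec())/8).round(3))
E
python3 -c "
from model import *
arc(15,0,.0006)"
```

```text
1 t [ 0.038  0.    -0.026] w [-0.     0.234 -0.   ]
2 t [ 0.075  0.    -0.052] w [-0.     0.469 -0.   ]
3 t [ 0.111  0.    -0.081] w [-0.     0.703 -0.   ]
4 t [ 0.146  0.    -0.11 ] w [-0.     0.938 -0.   ]
5 t [ 0.18  0.   -0.14] w [ 0.     1.172 -0.   ]
6 t [ 0.213  0.    -0.172] w [0.    1.406 0.   ]
7 t [ 0.245  0.    -0.205] w [-0.     1.641 -0.   ]
8 t [ 0.277  0.    -0.238] w [ 0.     1.875 -0.   ]
```

```bash
python3 -m pendant '[{"tx":0.036,"ty":0,"tz":-0.026,"wx":0,"wy":0.234,"wz":0,"fingers":0},{"tx":0.073,"ty":0,"tz":-0.052,"wx":0,"wy":0.469,"wz":0,"fingers":0},{"tx":0.11,"ty":0,"tz":-0.081,"wx":0,"wy":0.703,"wz":0,"fingers":0},{"tx":0.146,"ty":0,"tz":-0.11,"wx":0,"wy":0.938,"wz":0,"fingers":0},{"tx":0.18,"ty":0,"tz":-0.14,"wx":0,"wy":1.172,"wz":0,"fingers":0},{"tx":0.213,"ty":0,"tz":-0.172,"wx":0,"wy":1.406,"wz":0,"fingers":0},{"tx":0.245,"ty":0,"tz":-0.205,"wx":0,"wy":1.641,"wz":0,"fingers":0},{"tx":0.277,"ty":0,"tz":-0.238,"wx":0,"wy":1.875,"wz":0,"fingers":0}]' ; python3 -c "
from model import *
f=[]
for i in range(4):
  where();f.append(readout.state()['ft_force']);imaging.capture('top')
print(np.mean(f,0));where();arc(15)"
```

```text
time: 24.15
position: [0.5676, -0.1324, 0.1555]
orientation: [0.04, 0.842, 0.063, -0.535]
ft_force: [-0.3, 0.7, 3.0]
opening: 0.172
t 24.15 bar in hook frame mm [   3.4   -0.  -127.7] phi 45.1 yaw 0.149 F(stand) [-0.19  0.72  3.  ] op 0.172 q [-0.41 -0.07  2.18  0.36  0.68  0.78]
t 24.20 bar in hook frame mm [ 2.900e+00  1.000e-01 -1.283e+02] phi 45.1 yaw 0.148 F(stand) [-0.51 -0.55  5.8 ] op 0.170 q [-0.41 -0.07  2.18  0.36  0.68  0.77]
t 24.25 bar in hook frame mm [ 3.00e+00 -1.00e-01 -1.28e+02] phi 45.0 yaw 0.147 F(stand) [0.78 0.04 4.86] op 0.173 q [-0.41 -0.07  2.18  0.36  0.69  0.78]
t 24.30 bar in hook frame mm [ 3.200e+00 -1.000e-01 -1.277e+02] phi 45.0 yaw 0.148 F(stand) [0.12 0.05 3.49] op 0.170 q [-0.41 -0.07  2.18  0.36  0.69  0.78]
[0.04232531 0.07051815 4.28598296]
t 24.35 bar in hook frame mm [ 3.300e+00 -1.000e-01 -1.277e+02] phi 45.0 yaw 0.148 F(stand) [-0.19 -1.28  2.4 ] op 0.171 q [-0.41 -0.07  2.18  0.36  0.69  0.78]
1 t [ 0.039  0.    -0.025] w [0.    0.234 0.   ]
2 t [ 0.077 -0.    -0.052] w [0.    0.469 0.   ]
3 t [ 0.115 -0.    -0.08 ] w [-0.     0.703 -0.   ]
4 t [ 0.151  0.    -0.109] w [-0.     0.937  0.   ]
5 t [ 0.186  0.    -0.139] w [0.    1.172 0.   ]
6 t [ 0.221 -0.    -0.171] w [-0.     1.406 -0.   ]
7 t [ 0.254  0.    -0.203] w [-0.     1.641 -0.   ]
8 t [ 0.286 -0.    -0.237] w [-0.     1.875 -0.   ]
```

```bash
python3 -m pendant '[{"tx":0.01,"ty":0,"tz":-0.016,"wx":0,"wy":0.12,"wz":0,"fingers":0},{"tx":0.048,"ty":0,"tz":-0.042,"wx":0,"wy":0.352,"wz":0,"fingers":0},{"tx":0.095,"ty":0,"tz":-0.075,"wx":0,"wy":0.645,"wz":0,"fingers":0},{"tx":0.141,"ty":0,"tz":-0.113,"wx":0,"wy":0.937,"wz":0,"fingers":0},{"tx":0.186,"ty":0,"tz":-0.151,"wx":0,"wy":1.23,"wz":0,"fingers":0},{"tx":0.229,"ty":0,"tz":-0.192,"wx":0,"wy":1.523,"wz":0,"fingers":0},{"tx":0.262,"ty":0,"tz":-0.226,"wx":0,"wy":1.758,"wz":0,"fingers":0},{"tx":0.277,"ty":0,"tz":-0.241,"wx":0,"wy":1.875,"wz":0,"fingers":0}]' ; python3 -c "
from model import *
f=[]
for i in range(4):
  where();f.append(readout.state()['ft_force']);imaging.capture('top')
print(np.mean(f,0));look('u1');arc(15)"
```

```text
time: 25.35
position: [0.5872, -0.1292, 0.1463]
orientation: [0.031, 0.904, 0.067, -0.421]
ft_force: [0.6, 0.4, 2.9]
opening: 0.172
t 25.35 bar in hook frame mm [   3.2    0.2 -127.5] phi 60.0 yaw 0.147 F(stand) [0.66 0.26 2.87] op 0.172 q [-0.48 -0.09  2.32  0.93  0.49  0.2 ]
t 25.40 bar in hook frame mm [   3.     0.2 -127.8] phi 60.0 yaw 0.147 F(stand) [-0.16 -0.66  3.18] op 0.171 q [-0.48 -0.09  2.32  0.93  0.49  0.2 ]
t 25.45 bar in hook frame mm [   3.2    0.2 -127.6] phi 60.0 yaw 0.147 F(stand) [0.39 0.38 2.7 ] op 0.171 q [-0.48 -0.09  2.32  0.92  0.49  0.2 ]
t 25.50 bar in hook frame mm [   3.2    0.2 -127.5] phi 60.0 yaw 0.147 F(stand) [ 0.65 -0.68  1.19] op 0.174 q [-0.48 -0.09  2.32  0.92  0.49  0.2 ]
[ 0.40763847 -0.1136306   2.48613191]
t 25.55 bar in hook frame mm [   3.3    0.2 -127.4] phi 60.0 yaw 0.148 F(stand) [0.18 0.06 0.85] op 0.176 q [-0.48 -0.09  2.32  0.92  0.49  0.2 ]
1 t [ 0.039 -0.    -0.025] w [ 0.     0.234 -0.   ]
2 t [ 0.077 -0.    -0.052] w [0.    0.469 0.   ]
3 t [ 0.115  0.    -0.08 ] w [0.    0.703 0.   ]
4 t [ 0.151 -0.    -0.109] w [0.    0.937 0.   ]
5 t [ 0.186  0.    -0.139] w [ 0.     1.172 -0.   ]
6 t [ 0.221 -0.    -0.171] w [ 0.     1.406 -0.   ]
7 t [ 0.254 -0.    -0.203] w [0.    1.641 0.   ]
8 t [ 0.286  0.    -0.237] w [ 0.     1.875 -0.   ]
```

View pics/u1.png

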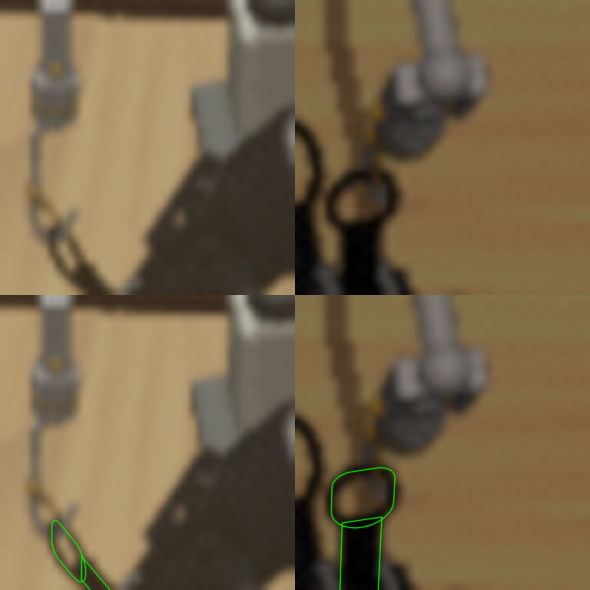

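```bash
python3 -m pendant '[{"tx":0.016,"ty":0,"tz":-0.015,"wx":0,"wy":0.12,"wz":0,"fingers":0},{"tx":0.054,"ty":0,"tz":-0.041,"wx":0,"wy":0.352,"wz":0,"fingers":0},{"tx":0.102,"ty":0,"tz":-0.075,"wx":0,"wy":0.645,"wz":0,"fingers":0},{"tx":0.147,"ty":0,"tz":-0.112,"wx":0,"wy":0.937,"wz":0,"fingers":0},{"tx":0.191,"ty":0,"tz":-0.15,"wx":0,"wy":1.23,"wz":0,"fingers":0},{"tx":0.234,"ty":0,"tz":-0.19,"wx":0,"wy":1.523,"wz":0,"fingers":0},{"tx":0.267,"ty":0,"tz":-0.225,"wx":0,"wy":1.758,"wz":0,"fingers":0},{"tx":0.282,"ty":0,"tz":-0.24,"wx":0,"wy":1.875,"wz":0,"fingers":0}]' ; python3 -c "
from model import *
f=[]
for i in range(4):
  where();f.append(readout.state()['ft_force']);imaging.capture('top')
print(np.mean(f,0));arc(15)"
```

```text
time: 26.65
position: [0.6087, -0.1258, 0.1421]
orientation: [0.022, 0.951, 0.071, -0.3]
ft_force: [-0.5, -1.0, -0.3]
opening: 0.173
t 26.65 bar in hook frame mm [   3.1    0.4 -127.6] phi 75.0 yaw 0.146 F(stand) [-0.63 -0.96 -0.28] op 0.173 q [-0.54 -0.02  2.43  1.73  0.56 -0.63]
t 26.70 bar in hook frame mm [   3.     0.4 -127.8] phi 75.0 yaw 0.145 F(stand) [-0.54 -1.01  1.1 ] op 0.176 q [-0.54 -0.02  2.43  1.73  0.56 -0.63]
t 26.75 bar in hook frame mm [   3.2    0.3 -127.6] phi 74.9 yaw 0.144 F(stand) [ 0.21 -0.39  0.35] op 0.171 q [-0.54 -0.02  2.43  1.73  0.56 -0.63]
t 26.80 bar in hook frame mm [   3.2    0.3 -127.5] phi 74.9 yaw 0.146 F(stand) [ 0.49 -0.13  0.04] op 0.172 q [-0.54 -0.02  2.43  1.73  0.56 -0.63]
[-0.02265005 -0.633698    0.30303358]
1 t [ 0.039 -0.    -0.025] w [ 0.     0.234 -0.   ]
2 t [ 0.077 -0.    -0.052] w [ 0.     0.469 -0.   ]
3 t [ 0.115 -0.    -0.08 ] w [0.    0.703 0.   ]
4 t [ 0.151  0.    -0.109] w [-0.     0.937 -0.   ]
5 t [ 0.186 -0.    -0.139] w [-0.     1.172 -0.   ]
6 t [ 0.221 -0.    -0.171] w [-0.     1.406 -0.   ]
7 t [ 0.254 -0.    -0.203] w [ 0.     1.641 -0.   ]
8 t [ 0.286  0.    -0.237] w [ 0.     1.875 -0.   ]
```

```bash
python3 -m pendant '[{"tx":0.019,"ty":0,"tz":-0.012,"wx":0,"wy":0.12,"wz":0,"fingers":0},{"tx":0.058,"ty":0,"tz":-0.038,"wx":0,"wy":0.352,"wz":0,"fingers":0},{"tx":0.106,"ty":0,"tz":-0.072,"wx":0,"wy":0.645,"wz":0,"fingers":0},{"tx":0.151,"ty":0,"tz":-0.109,"wx":0,"wy":0.937,"wz":0,"fingers":0},{"tx":0.195,"ty":0,"tz":-0.147,"wx":0,"wy":1.23,"wz":0,"fingers":0},{"tx":0.238,"ty":0,"tz":-0.187,"wx":0,"wy":1.523,"wz":0,"fingers":0},{"tx":0.271,"ty":0,"tz":-0.222,"wx":0,"wy":1.758,"wz":0,"fingers":0},{"tx":0.286,"ty":0,"tz":-0.237,"wx":0,"wy":1.875,"wz":0,"fingers":0}]' ; python3 - <<'E'
from model import *
f=[]
for i in range(4):
  where();f.append(readout.state()['ft_force']);imaging.capture('top')
print(np.mean(f,0))
T,Ro,s=where()
a=imaging.capture('side')[:,:,::-1].copy();cv2.imwrite('pics/u2_s.png',a)
b=imaging.capture('top')[:,:,::-1].copy();cv2.imwrite('pics/u2_t.png',b)
A=crop(a,300,160,66,75,6);B=A.copy()
draw(B,'side',occ_lines(),T,Ro,(0,255,0),(300,160),6,(.2,.3));draw(B,'side',hook_lines(),PIN+Rz(YAW)@[.0031,0,0],Rz(YAW),(0,0,255),(300,160),6,(.2,.3))
cv2.imwrite('pics/u2.png',np.hstack([A,B]))
cv2.imwrite('pics/u3.png',crop(b,360,195,70,60,8))
E
```

```text
time: 27.85
position: [0.631, -0.1225, 0.1443]
orientation: [0.013, 0.982, 0.073, -0.174]
ft_force: [0.1, 0.6, -1.0]
opening: 0.171
t 27.85 bar in hook frame mm [   3.4    0.3 -127.2] phi 89.9 yaw -0.555 F(stand) [ 0.23  0.6  -1.01] op 0.171 q [-0.58  0.15  2.48  2.19  0.87 -1.13]
t 27.90 bar in hook frame mm [   3.4    0.3 -127.4] phi 89.9 yaw -0.742 F(stand) [ 0.3  -0.65 -0.88] op 0.171 q [-0.58  0.15  2.48  2.19  0.87 -1.13]
t 27.95 bar in hook frame mm [   3.4    0.2 -127.3] phi 89.9 yaw -0.411 F(stand) [-0.67  0.22 -0.57] op 0.168 q [-0.58  0.15  2.48  2.19  0.87 -1.13]
t 28.00 bar in hook frame mm [ 3.500e+00  1.000e-01 -1.269e+02] phi 89.9 yaw -0.243 F(stand) [-0.15 -1.23 -0.1 ] op 0.170 q [-0.58  0.15  2.48  2.19  0.87 -1.13]
[-0.03148866 -0.2729692  -0.64177551]
t 28.05 bar in hook frame mm [   3.6    0.  -126.6] phi 90.0 yaw 0.334 F(stand) [-0.03  0.1  -0.46] op 0.174 q [-0.58  0.15  2.48  2.19  0.87 -1.13]
```

View pics/u2.png

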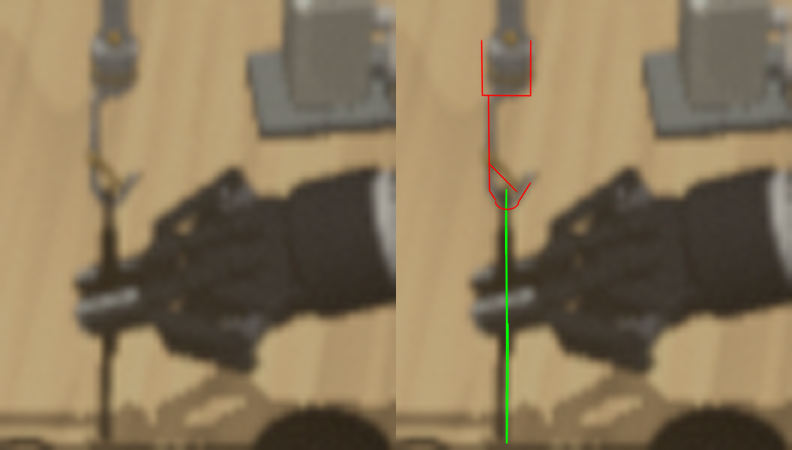

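View pics/u3.png

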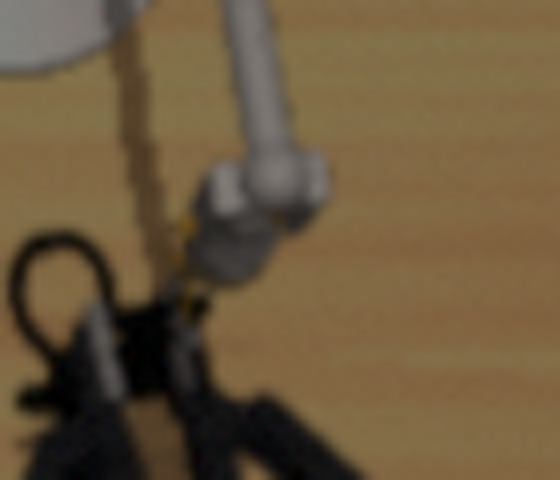

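```bash
python3 -c "
from model import *
arc(-1,-.002,-.0005,n=2)
for i in range(2):where();imaging.capture('top')"
```

```text
1 t [-0.025  0.     0.016] w [-0.    -0.062  0.   ]
2 t [-0.05   0.     0.032] w [-0.    -0.125  0.   ]
t 28.15 bar in hook frame mm [   3.7   -0.  -126.2] phi 90.0 yaw 2.136 F(stand) [-0.34 -0.18  0.31] op 0.175 q [-0.58  0.15  2.48  2.19  0.87 -1.13]
t 28.20 bar in hook frame mm [ 3.700e+00 -1.000e-01 -1.261e+02] phi 90.0 yaw 2.282 F(stand) [-0.28 -0.35 -1.18] op 0.168 q [-0.58  0.15  2.48  2.19  0.87 -1.13]
```

```bash
python3 -m pendant '[{"tx":-0.008,"ty":0,"tz":0.007,"wx":0,"wy":-0.02,"wz":0,"fingers":0},{"tx":-0.016,"ty":0,"tz":0.014,"wx":0,"wy":-0.04,"wz":0,"fingers":0},{"tx":-0.024,"ty":0,"tz":0.02,"wx":0,"wy":-0.06,"wz":0,"fingers":0},{"tx":-0.032,"ty":0,"tz":0.027,"wx":0,"wy":-0.085,"wz":0,"fingers":0},{"tx":-0.04,"ty":0,"tz":0.034,"wx":0,"wy":-0.105,"wz":0,"fingers":0},{"tx":-0.047,"ty":0,"tz":0.04,"wx":0,"wy":-0.125,"wz":0,"fingers":0},{"tx":-0.047,"ty":0,"tz":0.04,"wx":0,"wy":-0.125,"wz":0,"fingers":0},{"tx":-0.047,"ty":0,"tz":0.04,"wx":0,"wy":-0.125,"wz":0,"fingers":0}]' ; python3 - <<'E'
from model import *
f=[]
for i in range(6):
  where();f.append(readout.state()['ft_force']);imaging.capture('top')
print(np.mean(f,0))
T,Ro,s=where()
a=imaging.capture('side')[:,:,::-1].copy();cv2.imwrite('pics/u4_s.png',a)
A=crop(a,300,160,50,75,8);B=A.copy()
draw(B,'side',occ_lines(),T,Ro,(0,255,0),(300,160),8,(.2,.3));draw(B,'side',hook_lines(),PIN+Rz(YAW)@[.0011,0,0],Rz(YAW),(0,0,255),(300,160),8,(.2,.3))
cv2.imwrite('pics/u4.png',np.hstack([A,B]))
E
```

```text
time: 29.25
position: [0.6277, -0.1234, 0.1436]
orientation: [0.014, 0.981, 0.073, -0.182]
ft_force: [-0.1, -0.2, -0.1]
opening: 0.176
t 29.25 bar in hook frame mm [   1.5   -0.  -127.6] phi 89.0 yaw 0.153 F(stand) [-0.1  -0.15 -0.1 ] op 0.176 q [-0.58  0.13  2.48  2.17  0.85 -1.11]
t 29.30 bar in hook frame mm [   1.5   -0.  -127.6] phi 89.0 yaw 0.153 F(stand) [0.08 0.23 0.25] op 0.170 q [-0.58  0.13  2.48  2.17  0.85 -1.11]
t 29.35 bar in hook frame mm [   1.5   -0.  -127.6] phi 89.0 yaw 0.153 F(stand) [ 0.53 -0.35 -0.37] op 0.172 q [-0.58  0.13  2.48  2.17  0.85 -1.11]
t 29.40 bar in hook frame mm [   1.5   -0.  -127.6] phi 89.0 yaw 0.150 F(stand) [ 0.1   0.56 -0.34] op 0.174 q [-0.58  0.13  2.48  2.17  0.85 -1.11]
t 29.45 bar in hook frame mm [   1.5   -0.  -127.6] phi 89.0 yaw 0.152 F(stand) [ 0.18  0.1  -0.08] op 0.176 q [-0.58  0.13  2.48  2.17  0.85 -1.11]
t 29.50 bar in hook frame mm [   1.5    0.  -127.6] phi 89.0 yaw 0.149 F(stand) [ 0.33  0.05 -0.66] op 0.179 q [-0.58  0.13  2.48  2.17  0.85 -1.11]
[ 0.17385041  0.09933856 -0.215867  ]
t 29.55 bar in hook frame mm [   1.5   -0.  -127.6] phi 89.0 yaw 0.154 F(stand) [-0.29  0.06 -0.51] op 0.174 q [-0.58  0.13  2.48  2.17  0.85 -1.11]
```

View pics/u4.png

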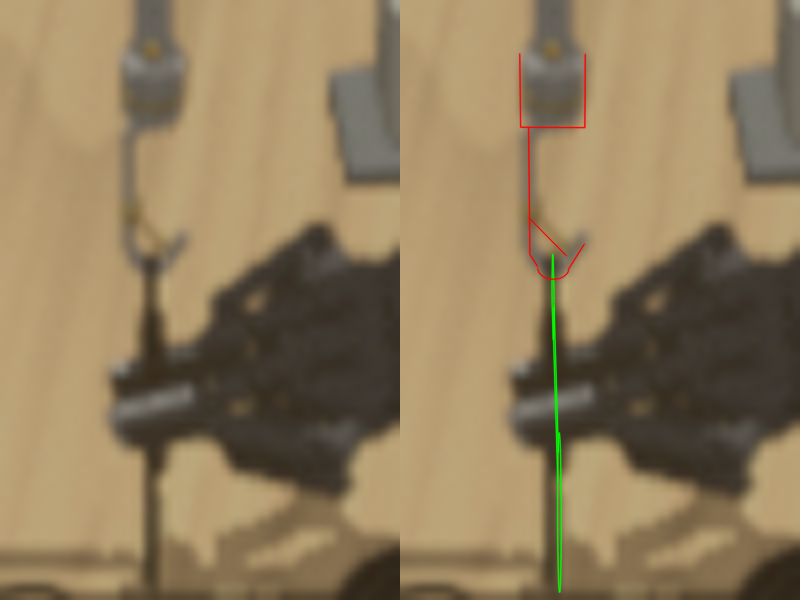

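```bash
python3 -m pendant '[{"tx":0,"ty":0,"tz":0,"wx":0,"wy":0,"wz":0,"fingers":0.3},{"tx":0,"ty":0,"tz":0,"wx":0,"wy":0,"wz":0,"fingers":0.5},{"tx":0,"ty":0,"tz":0,"wx":0,"wy":0,"wz":0,"fingers":0.7},{"tx":0,"ty":0,"tz":0,"wx":0,"wy":0,"wz":0,"fingers":0.7},{"tx":0,"ty":0,"tz":0,"wx":0,"wy":0,"wz":0,"fingers":0.7},{"tx":0,"ty":0,"tz":0,"wx":0,"wy":0,"wz":0,"fingers":0.7},{"tx":0,"ty":0,"tz":0,"wx":0,"wy":0,"wz":0,"fingers":0.7},{"tx":0,"ty":0,"tz":0,"wx":0,"wy":0,"wz":0,"fingers":0.7}]' ; python3 - <<'E'
from model import *
ims=[]
for i in range(5):
  a=imaging.capture('side')[:,:,::-1].copy();b=imaging.capture('top')[:,:,::-1].copy()
  ims.append(np.vstack([crop(a,305,165,40,75,4),crop(b,365,205,40,50,4)]))
where()
cv2.imwrite('pics/v1.png',np.hstack(ims))
E
```

```text
time: 30.6
position: [0.6277, -0.1234, 0.1436]
orientation: [0.014, 0.981, 0.073, -0.182]
ft_force: [0.9, -0.2, 0.8]
opening: 0.698
t 31.10 bar in hook frame mm [   1.5   -0.  -127.5] phi 89.0 yaw 0.155 F(stand) [ 0.46  0.56 -0.29] op 0.700 q [-0.58  0.13  2.48  2.17  0.85 -1.11]
```

View pics/v1.png

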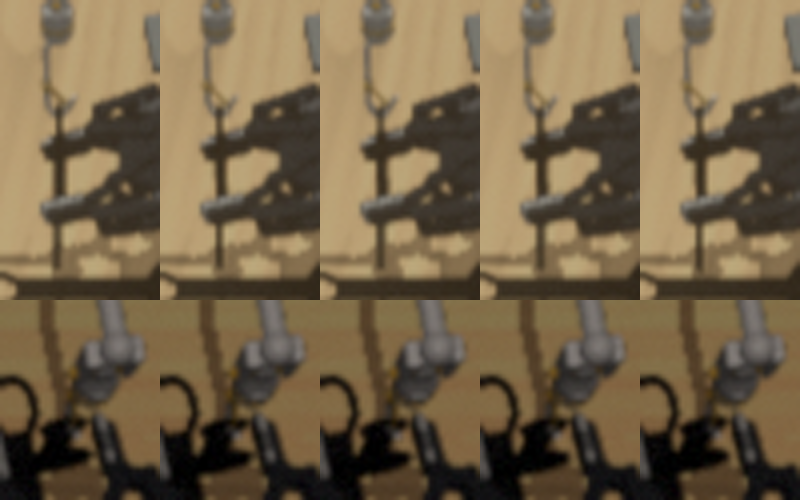

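```bash
python3 -m pendant '[{"tx":-0.05,"ty":0,"tz":0,"wx":0,"wy":0,"wz":0,"fingers":0.7},{"tx":-0.15,"ty":0,"tz":0,"wx":0,"wy":0,"wz":0,"fingers":0.7},{"tx":-0.35,"ty":0,"tz":0,"wx":0,"wy":0,"wz":0,"fingers":0.7},{"tx":-0.6,"ty":0,"tz":0,"wx":0,"wy":0,"wz":0,"fingers":0.7},{"tx":-0.9,"ty":0,"tz":0,"wx":0,"wy":0,"wz":0,"fingers":0.7},{"tx":-1.2,"ty":0,"tz":0,"wx":0,"wy":0,"wz":0,"fingers":0.7},{"tx":-1.5,"ty":0,"tz":0,"wx":0,"wy":0,"wz":0,"fingers":0.7},{"tx":-1.8,"ty":0,"tz":0,"wx":0,"wy":0,"wz":0,"fingers":0.7}]' ; python3 - <<'E'
from model import *
ims=[]
for i in range(5):
  a=imaging.capture('side')[:,:,::-1].copy();b=imaging.capture('top')[:,:,::-1].copy()
  ims.append(np.vstack([crop(a,305,165,40,75,4),crop(b,365,205,40,50,4)]))
cv2.imwrite('pics/v2.png',np.hstack(ims));cv2.imwrite('pics/v2_s.png',a);show()
E
```

```text
time: 32.1
position: [0.5412, -0.1513, 0.1866]
orientation: [0.013, 0.979, 0.08, -0.185]
ft_force: [-1.4, -0.8, -0.2]
opening: 0.697
t 32.60 tcp [ 0.5422 -0.1505  0.1856] q [-0.8225 -0.0859  2.5704  1.8018  0.9237 -0.8717] F [ 0.97 -1.    0.66] T [-0.076  0.429 -0.022] op 0.700
[[ 0.918  0.162 -0.362]
 [ 0.152 -0.987 -0.054]
 [-0.366 -0.006 -0.931]]
```

View pics/v2.png

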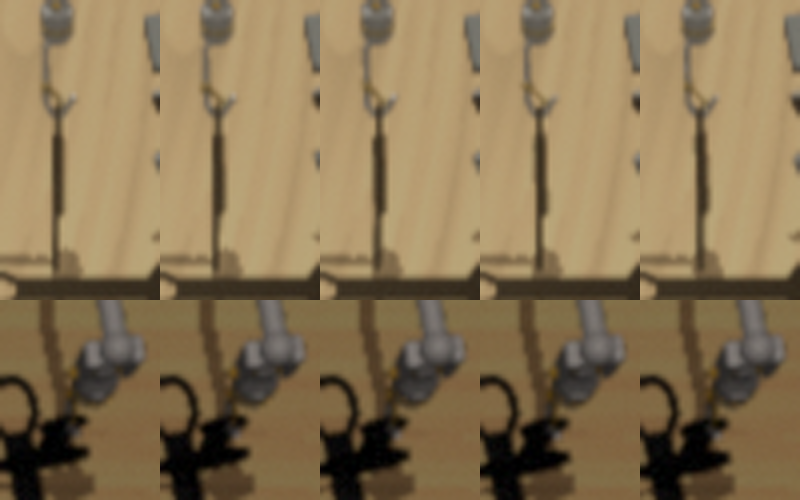

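View pics/v2_s.png

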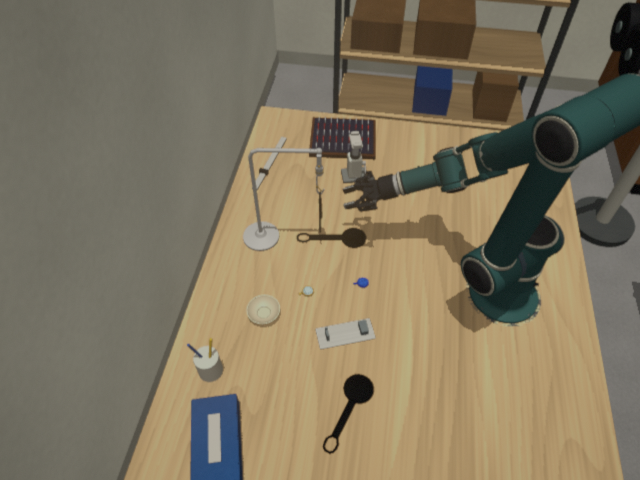

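```bash
python3 - <<'E'
from kin import *
s,R=show()
for d in([0,0,.05],[0,0,.1],[0,.05,.05],[-.05,0,.1],[0,0,-.03]):
    q,e=ik(s["position"]+d,R,s["joint_pos"]);print(d,q.round(3),e)
    plan(s["position"]+d)
E
```

```text
t 32.60 tcp [ 0.5422 -0.1505  0.1856] q [-0.8225 -0.0859  2.5704  1.8018  0.9237 -0.8717] F [ 0.97 -1.    0.66] T [-0.076  0.429 -0.022] op 0.700
[[ 0.918  0.162 -0.362]
 [ 0.152 -0.987 -0.054]
 [-0.366 -0.006 -0.931]]
[0, 0, 0.05] [-0.821 -0.22   2.544  1.679  0.896 -0.671] 3.703143080573538e-13
t [-0.305 -0.005 -0.776] w [0. 0. 0.]
[0, 0, 0.1] [-0.821 -0.326  2.503  1.561  0.888 -0.482] 1.3322676295501878e-14
t [-0.61  -0.009 -1.551] w [0. 0. 0.]
[0, 0.05, 0.05] [-0.709 -0.294  2.57   1.659  0.816 -0.579] 0.0336552600292303
t [-0.178 -0.827 -0.821] w [0. 0. 0.]
[-0.05, 0, 0.1] [-0.958 -0.426  2.563  1.461  1.005 -0.442] 1.7202963206014603e-10
t [-1.375 -0.144 -1.25 ] w [0. 0. 0.]
[0, 0, -0.03] [-0.828  0.004  2.57   1.841  0.953 -0.967] 0.014937918630811241
t [0.183 0.003 0.465] w [0. 0. 0.]
```

```bash
python3 -m pendant '[{"tx":-0.05,"ty":0,"tz":-0.1,"wx":0,"wy":0,"wz":0,"fingers":0.7},{"tx":-0.1,"ty":0,"tz":-0.25,"wx":0,"wy":0,"wz":0,"fingers":0.7},{"tx":-0.15,"ty":0,"tz":-0.4,"wx":0,"wy":0,"wz":0,"fingers":0.7},{"tx":-0.22,"ty":0,"tz":-0.55,"wx":0,"wy":0,"wz":0,"fingers":0.7},{"tx":-0.28,"ty":0,"tz":-0.7,"wx":0,"wy":0,"wz":0,"fingers":0.7},{"tx":-0.35,"ty":0,"tz":-0.85,"wx":0,"wy":0,"wz":0,"fingers":0.7},{"tx":-0.38,"ty":0,"tz":-0.95,"wx":0,"wy":0,"wz":0,"fingers":0.7},{"tx":-0.38,"ty":0,"tz":-0.95,"wx":0,"wy":0,"wz":0,"fingers":0.7}]' ; python3 - <<'E'
from model import *
ims=[]
for i in range(6):
  a=imaging.capture('side')[:,:,::-1].copy();imaging.capture('top')
  ims.append(crop(a,305,165,26,75,5));
cv2.imwrite('pics/v3.png',np.hstack(ims));cv2.imwrite('pics/v3_s.png',crop(a,305,165,40,45,13));show()
E
```

```text
time: 33.6
position: [0.5421, -0.1517, 0.2487]
orientation: [0.013, 0.979, 0.08, -0.185]
ft_force: [0.2, -0.5, -0.3]
opening: 0.697
t 34.20 tcp [ 0.5418 -0.1515  0.2474] q [-0.8252 -0.2446  2.5349  1.6509  0.8948 -0.6288] F [ 0.7  -0.61  0.19] T [-0.074  0.487  0.006] op 0.704
[[ 0.918  0.161 -0.361]
 [ 0.152 -0.987 -0.054]
 [-0.365 -0.005 -0.931]]
```

View pics/v3.png

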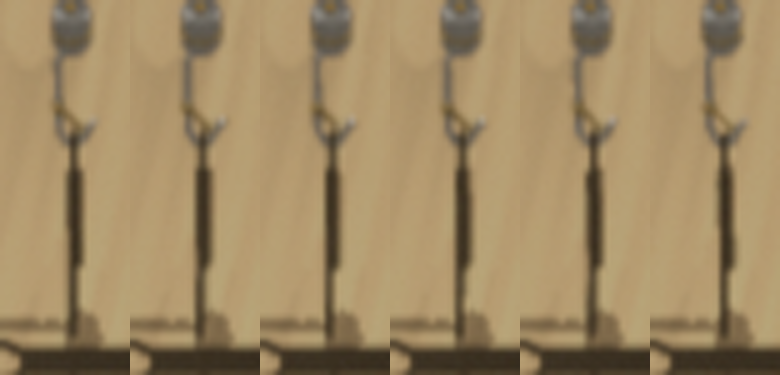

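View pics/v3_s.png

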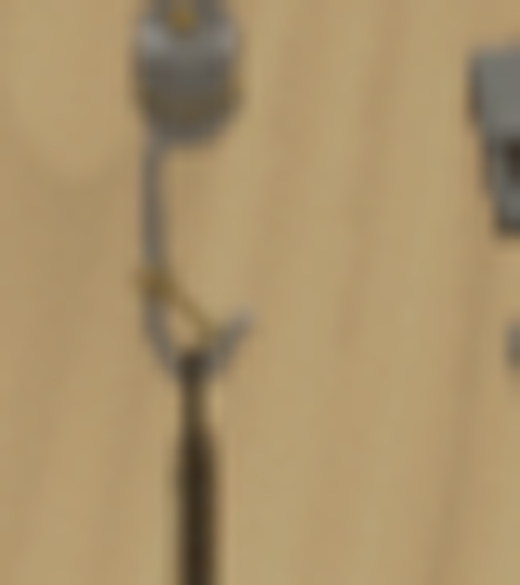

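```bash
cat > tr.py <<'E'
from model import *
o=[]
for i in range(20):
  a=imaging.capture('side').astype(float).sum(2)
  r=[]
  for v0,v1 in((196,202),(206,212),(222,228)):
    w=np.clip(250-a[v0:v1,305:335],0,None);r.append(305+(w.sum(0)*np.arange(30)).sum()/w.sum())
  o.append(r)
o=np.array(o);print(o.round(2));print(np.ptp(o,axis=0), readout.state()["time"])
E
python3 tr.py
```

```text
[[319.57 319.8  319.52]
 [319.57 319.81 319.55]
 [319.57 319.77 319.55]
 [319.53 319.67 319.35]
 [319.42 319.55 319.14]
 [319.39 319.48 319.04]
 [319.19 319.42 319.  ]
 [319.16 319.17 318.41]
 [318.86 319.   318.  ]
 [318.85 318.83 318.  ]
 [318.88 318.88 318.  ]
 [318.91 319.17 318.06]
 [319.16 319.23 319.  ]
 [319.24 319.47 319.  ]
 [319.37 319.53 319.05]
 [319.49 319.59 319.12]
 [319.56 319.75 319.6 ]
 [319.56 319.79 319.59]
 [319.57 319.79 319.52]
 [319.58 319.77 319.57]]
[0.7296198  0.98067741 1.59863946] 35.2
```

```bash
for i in 1 2 3 4 5; do python3 -m pendant '[{"tx":0,"ty":0,"tz":0,"wx":0,"wy":0,"wz":0,"fingers":0.7},{"tx":0,"ty":0,"tz":0,"wx":0,"wy":0,"wz":0,"fingers":0.7},{"tx":0,"ty":0,"tz":0,"wx":0,"wy":0,"wz":0,"fingers":0.7},{"tx":0,"ty":0,"tz":0,"wx":0,"wy":0,"wz":0,"fingers":0.7},{"tx":0,"ty":0,"tz":0,"wx":0,"wy":0,"wz":0,"fingers":0.7},{"tx":0,"ty":0,"tz":0,"wx":0,"wy":0,"wz":0,"fingers":0.7},{"tx":0,"ty":0,"tz":0,"wx":0,"wy":0,"wz":0,"fingers":0.7},{"tx":0,"ty":0,"tz":0,"wx":0,"wy":0,"wz":0,"fingers":0.7}]' >/dev/null; done; python3 tr.py | tail -2
```

```text
[319.5  319.61 319.13]]
[0.73403089 0.90738144 1.58064516] 41.2
```

```bash
python3 -c "
from workcell import ctrl
print(ctrl.hand_in())"
```

```text
the job is handed in; nothing more can be done
None
```

The smallest occluder is hanging on the drop hook with the keeper shut above it. I handed the job in at about 41 s of the 72 s allowed.

**What I did:**
- I took the occluder from its rest.
- I stilled the hook by easing the eye's bar against the shank, then slid the bar down along the keeper and past the tip, with about 5 N on the way in. The keeper snapped shut, seen as a sudden drop in force.
- I pressed the bar onto the bend with about 5 N. That is a mean reading of 4.3 N plus the baseline of about -0.75 N.
- I turned the occluder plumb, let go and backed away.

**What the last checks showed:**
- **Hanging:** the eye is in the bend, the tip stands up through the loop and the keeper is shut.
- **Other objects:** in the side view after the release, the lenses and the dish appeared to be where they were at the start.
- **Swing:** about ±0.01 rad. It did not die down over a further 5 s of waiting.

**What did not go cleanly:**
- While I was turning the occluder upright, the force on the bend rose briefly to about 6 N. The limit is 10 N.
- While I was backing away, joint 3 reached the end of its range, reading 2.5704 against a listed 2.57. I moved it off straight away.
- The two cameras disagreed by 1 to 2 mm, so I corrected by comparing the occluder and hook within the same picture.

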